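Fit the carriage on the curved guide bar and run it home

ROBOT

A 7-joint arm with a two-finger parallel gripper is mounted at the origin on a cart in front of the work surface, level with it; the furniture and walls round the work are solid. World frame = base frame: x ahead of the robot, y to its left, z up, the work surface at z = 0. Lengths are in m, angles in rad, forces in N, time in s.
With the tool pointing down it reaches from about 0.425 to 0.825 m from the base axis. Payload 3.6 kg.
Tool frame: the origin (TCP) lies midway between the tips of the shut fingers; the grasp point (between the pads) lies 19 mm behind it (r.hold_point_z is the distance from the TCP to the grasp point, in m); z points along the fingers, x is the direction in which the jaws open and shut, and the axes are right-handed (so a half turn about z gives the same grasp; the last joint's range is limited). The gripper opens to 85 mm and grips with 20 to 120 N. Pads are 22 mm wide; open, the fingers measure 114 mm over their backs; the gripper's body (76 mm by 85 mm) begins 54 mm behind the grasp point. The pads swing forward as they close: fully open they stand 13 mm farther back than shut.
Start: joints at [-0.026, 0.615, -0.013, 1.423, 0.008, 1.103, -0.04], TCP at [0.65, 0, 0.231] pointing down, gripper open.
Joint ranges: [-3.12, 3.12], [-0.3, 2.06], [-1.34, 1.32], [0.26, 2.42], [-1.36, 4.5], [0.01, 1.98], [-2.84, 2.84]. Speed limits (rad/s): [2.79, 2.79, 3.14, 3.14, 3.14, 3.14, 3.14].

INTERFACE

Orientations are given as a rotation vector (axis times angle).
In Python, from workcell import r gives the robot as it stands.
- The arm moves only by the shell command python3 -m pendant 'ROWS'. ROWS is JSON, a list of rows, each an object of numbers: "tx", "ty", "tz": the shift along the tool's x, y, z in cm; "wx", "wy", "wz": the turn, a rotation vector about the tool's x, y, z in units of 10 degrees (1.0 is 10 degrees); "jaw": the finger opening in cm, from 0 to 8.54. A call has 1 to 20 rows; each row shifts and turns the commanded pose from where the row before left it, along the tool's axes as they then stand; what a row does not reach is not made up. A row lasts 1/8 s, in which the tool goes at most 62.5 mm and 10.7 degrees, less where a joint would pass 70% of its speed; a pose out of reach is approached as far as the arm can. A call is refused whole if a number of a shift passes 6.25 or a number of a turn 1, either way. A call with a gripper value outside its range is refused whole. The fingers move at their own pace and stop on an object; the grip force is fixed at half the most. Time passes only in rows, so rows that do not move let the fingers close. It gives the time, the measured TCP pose, the force and the opening at its end, in the units of the state.
- r.get_state(): the state, without advancing time (a new reading comes with each control period).
- r.get_image(name): name is "scene" or "side" or "wrist"; returns a dict with "img" (480x640x3 uint8, blue, green, red), "range_z" (480x640 float32, m along the optical axis (not along the pixel's ray), 0 where there is no reading), "fx", "fy", "cx", "cy" (pixels), "D" ([k1, k2, p1, p2, k3] as OpenCV has them; the pictures are not rectified), "T" (4x4, takes a point from camera to world coordinates); the wrist camera has in their place "tool_from_camera" (4x4, takes a point from camera to tool coordinates, whose origin is the TCP and whose axes are the tool frame's). Camera axes: x right, y down, z forward; pixel columns grow to the right and rows downward; lengths in m; the calibration is good to about 2 mm. A picture is of the moment at which its call begins: read the wrist's pose just before it.
- r.sign_off(): hands the job in, once; it reports no verdict.
The state is a dict: "time": time; "qpos": joint angles; "joint_vel": joint speeds; "tau": joint torques, N m; "tcp_pos": TCP position; "ee_rot": TCP orientation; "wrist_force": force on the tool from outside, world axes, zero at the start; "wrist_torque": the same for the moment, N m; "gripper_width": opening from 0.0 (shut) to 1.0 (fully open).
Only numpy, scipy, OpenCV 4.12 (cv2) and the standard library are available. Lean on these libraries where they do the work, as an engineer would, in place of code of your own. Each camera call takes 0.05 s, during which the arm holds its last target.

TASK

Put the marking carriage back on the arc jig: thread its bore over the free end of the curved guide bar, then slide it round the bend, turning it with the bar, until it sits home against the stop collar. Push it home with about 5 N so that the little spring pin in the collar is pressed right in, but never force or jam it on the bar or the collar (push well below 12 N); then let go and leave it upright there, still holding the pin in. Leave the jig's neighbours where they are.

Things in the scene. Friction and masses are not known exactly. Their poses are not given: they have to be found in the camera images.
- carriage: loose carriage, 0.2-0.3 kg: aluminium block 30 (x) x 34 (y) x 48 mm (z) with a 16 mm round through bore along x; on its top a black upright grip fin 26 (x) x 14 (y) x 43 mm tall. Origin: centre of the underside, z up; bore axis 30 mm, block top 48 mm, fin top 91 mm above it. Grip the fin across its 14 mm, fingertips above the block's top. Same after a half turn about z. Stands fin up at first.
- carriage_bore (a point): middle of the carriage's bore, 30 mm above its underside; axes as the carriage, x along the bore. Bottom-heavy: it hangs fin up on the bar. The bore has 2 mm play all round on the bar, about 1 mm in the bend. As the fin stands above the bar, a push can make the carriage tip in its play and bear on bar and collar with up to three times the push in all.
- jig: fixed arc jig: dark wooden board 130x210x12 mm under a level rigid steel bar of 12 mm diameter, whose axis is 70 mm above the bench. Origin: on the bench at the centre of the bar's bend, z up. In this frame the axis is an arc of radius 120 mm from -40 deg to +66 deg (from +x towards +y). A 26 mm square post, 86 mm high, holds it at +66 deg. The carriage travels with growing angle.
- bar_tip (a point): the very end of the bar's free end, on its axis (axes as the jig). The free end is straight: it runs along the tangent of the arc at -40 deg, 46 mm long with its round 6 mm nose, and joins the arc at -40 deg.
- bar_entry (a point): point on the bar's axis 30 mm in from the very end, still on the straight (axes as the jig)
- bar_mid (a point): point on the bar's axis at angle -10 deg of the bend (axes as the jig). Farther on, before the post, a rigid dark steel stop collar (36 mm diameter, 10 mm long) is clamped on the bar. Its place differs each time and is not reported: the carriage is home with its bore's middle somewhere between +4 and +42 deg. Find it by feel (or by eye): come up on it slowly, in small steps.
- glue: white glue bottle, 43 mm diameter, 112 mm tall, a bystander; origin at the centre of its underside
- beeswax: yellow cake of wax, 39 mm diameter, 13 mm tall, a bystander; origin at the centre of its underside
- reel: thread reel with grey thread, 32 mm diameter, 42 mm tall, a bystander; origin at the centre of its underside
- pin (a joint): brass pin, 5 mm diameter, in the collar's face towards the free end, 13 mm above the bar's axis: 0 = standing 5 mm out, 0.005 m = pressed in flush, the carriage squarely on the collar (3.5 to 5 mm when home, as it tips a little). A light spring (under 0.5 N) brings it out again if the carriage backs off; the carriage's own friction on the bar (1 to 2 N) holds it in.
Mind the look-alikes: they are no part of the job. What is shaped like the carriage but blue or orange is not meant.

How it is judged:
By the outcome, as a careful person would: the job done as asked, in the order asked, and still so for the second after the job is handed in, with the robot touching nothing.
It also fails if it takes over 72 s, if anything falls off the work surface, if the arm or the gripper's body presses on something with over 40 N, if the wrist force passes 120 N, or if a joint passes its speed limit or range.

## Working session

There is one attempt and no reset: what is moved stays moved. The work goes in short steps, Python scripts to look and compute and a shell command to move; the robot and the scene stay as the last step left them, time stands still between calls to the robot, and variables do not carry over. Pictures are saved under pics/ and viewed, and the job is handed in when it is done.

```bash
mkdir -p pics; ls; python3 - <<'E'
from workcell import r
import cv2,numpy as np
s=r.get_state()
print({k:np.round(v,3).tolist() for k,v in s.items()}, r.hold_point_z)
for n in("scene","side","wrist"):
    d=r.get_image(n); cv2.imwrite(f"pics/{n}0.png",d["img"]); np.savez(f"{n}0.npz",**d)
    print(n,d["fx"],d["fy"],d["cx"],d["cy"],d["D"],np.round(d.get("T",d.get("tool_from_camera")),3).tolist())
E
```

```text
pics
{'time': 0.0, 'qpos': [-0.026, 0.616, -0.013, 1.425, 0.008, 1.103, -0.04], 'joint_vel': [-0.0, -0.001, 0.0, 0.001, 0.0, -0.001, -0.001], 'tau': [0.0, -46.922, 0.26, -17.104, 0.01, 0.01, 0.0], 'tcp_pos': [0.649, -0.0, 0.23], 'ee_rot': [3.142, 0.0, -0.004], 'wrist_force': [-0.826, -0.052, -0.998], 'wrist_torque': [-0.023, 0.008, -0.018], 'gripper_width': 0.997} 0.0187
scene 470.06951223020656 470.06951223020656 318.40969813698274 243.38586405764275 [0.01101493 0.         0.         0.         0.        ] [[0.765, -0.497, 0.409, 0.154], [-0.644, -0.6, 0.475, -0.613], [0.009, -0.626, -0.779, 0.799], [0.0, 0.0, 0.0, 1.0]]
side 459.8553149642136 459.8553149642136 321.30744069262926 239.20417457443355 [-0.11562681  0.          0.          0.          0.        ] [[-0.951, -0.14, 0.274, 0.282], [-0.308, 0.407, -0.86, 0.562], [0.009, -0.903, -0.43, 0.449], [0.0, 0.0, 0.0, 1.0]]
wrist 410.73750451372854 410.73750451372854 321.71787398405445 240.1293351604811 [-0.09585637  0.          0.          0.          0.        ] [[1.0, 0.001, -0.0, -0.0], [-0.001, 0.958, 0.286, -0.074], [0.001, -0.286, 0.958, -0.143], [0.0, 0.0, 0.0, 1.0]]
```

View pics/scene0.png

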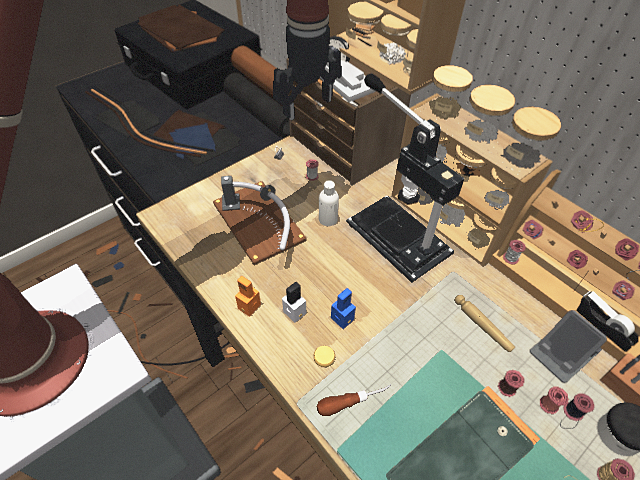

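View pics/side0.png

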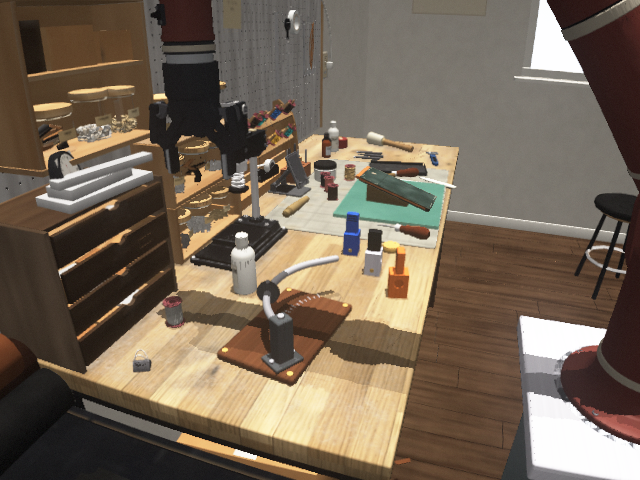

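View pics/wrist0.png

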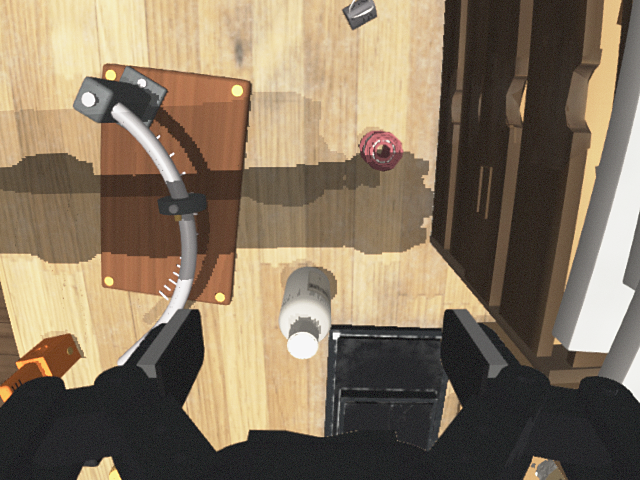

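The candidates, in the scene view, are the orange block (248,296), the aluminium block with a black fin (293,302) and the blue block (343,308). By the description it is the aluminium one. Next I take a close crop and measure.

```bash
cat > h.py <<'E'
import numpy as np,cv2
from scipy.spatial.transform import Rotation as R
def K(d): return np.array([[d["fx"],0,d["cx"]],[0,d["fy"],d["cy"]],[0,0,1]],float)
def camT(d,pos=None,rot=None):
    if "T" in d: return np.array(d["T"])
    T=np.eye(4);T[:3,:3]=R.from_rotvec(rot).as_matrix();T[:3,3]=pos
    return T@np.array(d["tool_from_camera"])
def rays(d,px):
    return cv2.undistortPoints(np.array(px,float).reshape(-1,1,2),K(d),np.array(d["D"],float)).reshape(-1,2)
def cast(d,T,px,z):
    n=rays(d,px);v=np.c_[n,np.ones(len(n))]@T[:3,:3].T
    s=(z-T[2,3])/v[:,2];return T[:3,3]+v*s[:,None]
def cloud(d,T):
    vv,uu=np.mgrid[0:480,0:640];n=rays(d,np.c_[uu.ravel(),vv.ravel()])
    z=np.array(d["range_z"]).ravel();p=np.c_[n*z[:,None],z]@T[:3,:3].T+T[:3,3];p[z==0]=np.nan
    return p.reshape(480,640,3)
def proj(d,T,P):
    Ti=np.linalg.inv(T);rv=cv2.Rodrigues(Ti[:3,:3])[0]
    return cv2.projectPoints(np.array(P,float).reshape(-1,1,3),rv,Ti[:3,3],K(d),np.array(d["D"],float))[0].reshape(-1,2)
E
python3 - <<'E'
from h import *
from scipy.optimize import least_squares
S=dict(np.load("scene0.npz"));Sd=dict(np.load("side0.npz"));W=dict(np.load("wrist0.npz"))
TW=camT(W,[.649,0,.230],[3.142,0,-.004])
for n,d,T,c in(("scene",S,camT(S),(293,302)),("side",Sd,camT(Sd),(373,252))):
    im=d["img"];x,y=c;cr=im[y-40:y+40,x-50:x+50];cv2.imwrite(f"pics/c_{n}.png",cv2.resize(cr,None,fx=6,fy=6,interpolation=cv2.INTER_NEAREST))
    P=cloud(d,T)
    hsv=cv2.cvtColor(im,cv2.COLOR_BGR2HSV)
    reg=np.zeros((480,640),bool);reg[y-28:y+28,x-22:x+22]=1
    for nm,lo,hi in(("fin top",.086,.096),("blocktop",.044,.052)):
        m=reg&(P[...,2]>lo)&(P[...,2]<hi);q=P[m]
        if n=="scene": pass
        print(n,nm,len(q),np.nanmean(q,0).round(4),q.min(0).round(4),q.max(0).round(4),cv2.minAreaRect((q[:,:2]*1000).astype(np.float32)))
    # bar
for n,d,T in(("scene",S,camT(S)),("wrist",W,TW),("side",Sd,camT(Sd))):
    P=cloud(d,T);hsv=cv2.cvtColor(d["img"],cv2.COLOR_BGR2HSV)
    m=(P[...,2]>.066)&(P[...,2]<.080)&(P[...,0]>.35)&(P[...,0]<.62)&(P[...,1]>-.03)&(P[...,1]<.3)
    if n=="wrist": m[300:,:]&=False
    m&=(hsv[...,1]<60)
    q=P[m];print(n,len(q),q.min(0).round(3),q.max(0).round(3))
    cv2.imwrite(f"pics/m_{n}.png",m.astype(np.uint8)*255)
E
```

```text
scene fin top 103 [ 0.4247 -0.2297  0.0903] [ 0.4115 -0.236   0.086 ] [ 0.438  -0.2209  0.0931] ((424.82086181640625, -229.13392639160156), (25.697309494018555, 14.541350364685059), 7.578928470611572)
scene blocktop 147 [ 0.4229 -0.2351  0.0481] [ 0.4099 -0.2465  0.0442] [ 0.4419 -0.2105  0.0518] ((425.84307861328125, -228.00038146972656), (31.019012451171875, 35.440879821777344), 3.7855546474456787)
side fin top 62 [ 0.4251 -0.2237  0.0896] [ 0.4128 -0.2313  0.0861] [ 0.4384 -0.2173  0.0919] ((425.58294677734375, -224.2786865234375), (25.66966438293457, 13.94621467590332), 0.32790881395339966)
side blocktop 208 [ 0.4255 -0.2194  0.0478] [ 0.3716 -0.316   0.0442] [ 0.4884 -0.1413  0.0519] ((426.3543701171875, -226.8035888671875), (41.580562591552734, 202.6288299560547), 32.72490310668945)
scene 338 [ 0.474 -0.029  0.066] [0.56  0.085 0.08 ]
wrist 3023 [ 0.489 -0.03   0.066] [0.56  0.104 0.08 ]
side 579 [ 0.474 -0.03   0.066] [0.559 0.106 0.08 ]
```

```bash
python3 - <<'E'
import cv2,numpy as np
a=cv2.imread("pics/c_scene.png");b=cv2.imread("pics/m_scene.png");c=cv2.imread("pics/m_wrist.png")
im=cv2.imread("pics/scene0.png")[160:280,190:330]
x=cv2.resize(a,(400,320));y=cv2.resize(b[160:280,190:330],(400,280));z=cv2.resize(im,(400,280));w=cv2.resize(c,(400,320))
cv2.imwrite("pics/combo1.png",np.vstack([np.hstack([x,w]),np.hstack([y,z])]))
E
```

```text
(no output)
```

View pics/combo1.png

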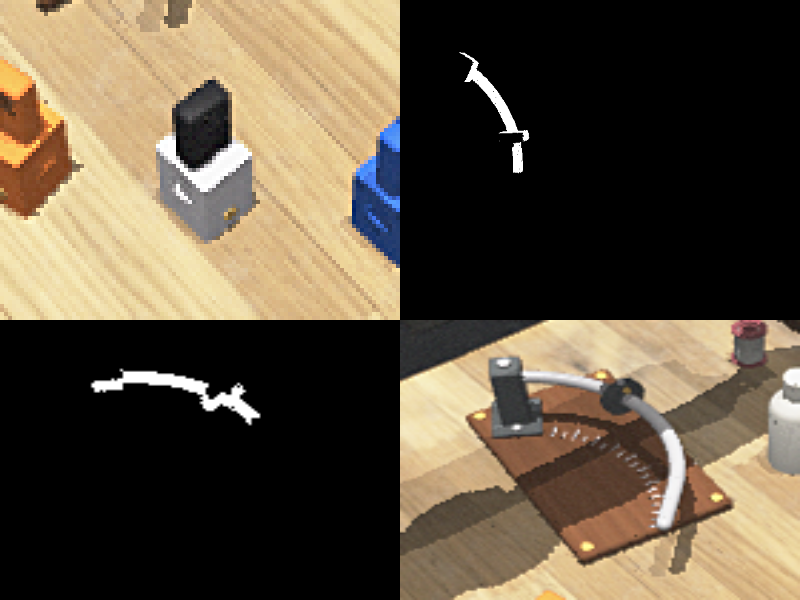

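The crop shows the aluminium block with the black fin, between the orange and blue ones. Next I fit the bar.

```bash
python3 - <<'E'
from h import *
from scipy.optimize import least_squares
S=dict(np.load("scene0.npz"));Sd=dict(np.load("side0.npz"));W=dict(np.load("wrist0.npz"))
TW=camT(W,[.649,0,.230],[3.142,0,-.004])
A=[]
for n,d,T in(("scene",S,camT(S)),("wrist",W,TW),("side",Sd,camT(Sd))):
    P=cloud(d,T);hsv=cv2.cvtColor(d["img"],cv2.COLOR_BGR2HSV)
    m=(P[...,2]>.062)&(P[...,2]<.080)&(P[...,0]>.44)&(P[...,0]<.60)&(P[...,1]>-.14)&(P[...,1]<.14)&(hsv[...,1]<60)&(hsv[...,2]>90)
    if n=="wrist": m[360:,:]=0;m[300:,150:]&=False
    k,l,st,ce=cv2.connectedComponentsWithStats(m.astype(np.uint8))
    print(n,[(s.tolist()) for s in st[1:] if s[4]>15])
    A.append(P[m])
# axis from surface points: distance to the axis = 6mm in 3D
def model(p,q):
    x,y,th=p; c=np.c_[q[:,0]-x,q[:,1]-y];ca,sa=np.cos(th),np.sin(th)
    l=np.c_[c[:,0]*ca+c[:,1]*sa,-c[:,0]*sa+c[:,1]*ca]
    ang=np.arctan2(l[:,1],l[:,0]);a0=np.radians(-40)
    J=.12*np.array([np.cos(a0),np.sin(a0)]);t=np.array([np.sin(a0),-np.cos(a0)])
    n_=np.array([np.cos(a0),np.sin(a0)])
    dr=np.where(ang>a0,np.hypot(*l.T)-.12,(l-J)@n_)
    return dr,ang,(l-J)@t
def fit(q,p0,z0):
    f=lambda p:np.hypot(model(p[:3],q)[0],q[:,2]-p[3])-.006
    return least_squares(f,[*p0,z0],loss="soft_l1",f_scale=.001)
for n,q in zip(("scene","wrist","side","all"),A+[np.vstack(A)]):
    s=fit(q,[.44,.03,0],.07);dr,ang,al=model(s.x[:3],q)
    ok=abs(np.hypot(dr,q[:,2]-s.x[3])-.006)<.003
    print(n,len(q),ok.sum(),s.x.round(4),np.degrees(s.x[2]).round(2),"ang",np.degrees(ang[ok]).min().round(1),np.degrees(ang[ok]).max().round(1),"tip along",np.sort(al[ok&(ang<-.7)])[-5:].round(4))
E
```

```text
scene [[233, 182, 30, 10, 150], [268, 192, 22, 58, 355]]
wrist [[111, 103, 77, 96, 1801], [171, 213, 26, 87, 1298], [118, 330, 32, 30, 155]]
side [[271, 256, 68, 29, 428], [262, 291, 13, 28, 178]]
scene 506 493 [ 0.4249 -0.014  -0.1446  0.0702] -8.29 ang -60.6 59.5 tip along [0.0435 0.0436 0.0437 0.0437 0.0456]
wrist 3254 3252 [ 0.4248 -0.0122 -0.1393  0.0701] -7.98 ang -58.9 60.5 tip along [0.0375 0.0376 0.0376 0.0386 0.039 ]
side 606 482 [ 0.4194 -0.0048 -0.1439  0.0721] -8.25 ang -59.3 50.5 tip along [0.0409 0.0415 0.043  0.0439 0.0445]
all 4366 4344 [ 0.425  -0.0126 -0.1414  0.0701] -8.1 ang -61.1 60.7 tip along [0.0449 0.045  0.045  0.0451 0.047 ]
```

Fit: the jig centre is at about (0.425, -0.0126), yaw -8.1°, axis height 0.070 (70 mm given). The carriage is at about (0.425, -0.227), yaw roughly 3°. I move above it with the jaw axis turned about -87°.

```bash
python3 -m pendant '[{"tx":-3.2,"ty":3.2,"jaw":8.5},{"tx":-3.2,"ty":3.2},{"tx":-3.2,"ty":3.2},{"tx":-3.2,"ty":3.2},{"tx":-3.2,"ty":3.2},{"tx":-3.2,"ty":3.2},{"tx":-3.2,"ty":3.5},{"wz":0.97},{"wz":0.97},{"wz":0.97},{"wz":0.97},{"wz":0.97},{"wz":0.97},{"wz":0.97},{"wz":0.97},{"wz":0.94},{}]'
python3 - <<'E'
from h import *
from workcell import r
s=r.get_state();d=r.get_image("wrist");T=camT(d,s["tcp_pos"],s["ee_rot"])
print(s["time"],s["tcp_pos"],s["ee_rot"],s["qpos"],s["wrist_force"])
cv2.imwrite("pics/w1.png",d["img"]);P=cloud(d,T)
for nm,lo,hi in(("fin top",.086,.096),("blocktop",.044,.052)):
    m=(P[...,2]>lo)&(P[...,2]<hi)&(abs(P[...,0]-.425)<.06)&(abs(P[...,1]+.227)<.04);
    k,l,st,ce=cv2.connectedComponentsWithStats(m.astype(np.uint8))
    for i in range(1,k):
        if st[i,4]>100:
            q=P[l==i];print(nm,st[i].tolist(),q.mean(0).round(4),cv2.minAreaRect((q[:,:2]*1000).astype(np.float32)))
E
```

```text
0.15 [6.49407287e-01 5.48869222e-06 2.30430349e-01] [ 3.14156074e+00  1.09963570e-04 -3.07559838e-03] [-0.02651026  0.61564766 -0.01258421  1.42454918  0.00809361  1.10340418
 -0.04037508] [-0.38267894 -0.4080692  -0.11306963]invalid input at $[0]: expected keys tx, ty, tz, wx, wy, wz, jaw
```

View pics/w1.png

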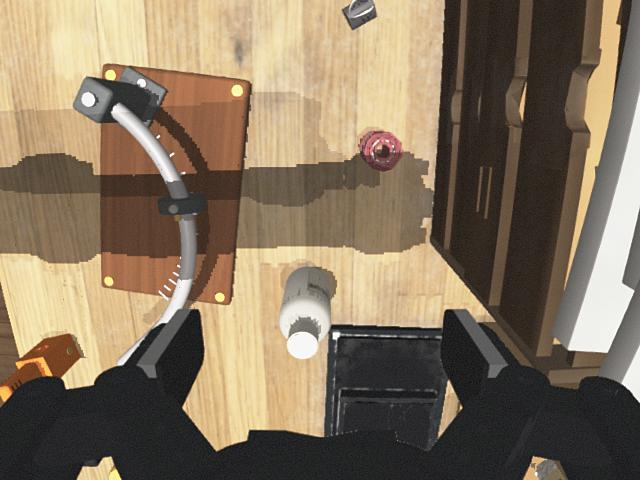

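The move was refused because every row needs all seven keys. I retype it in full.

```bash
python3 -m pendant '[{"tx":-3.2,"ty":3.2,"tz":0,"wx":0,"wy":0,"wz":0,"jaw":8.5},{"tx":-3.2,"ty":3.2,"tz":0,"wx":0,"wy":0,"wz":0,"jaw":8.5},{"tx":-3.2,"ty":3.2,"tz":0,"wx":0,"wy":0,"wz":0,"jaw":8.5},{"tx":-3.2,"ty":3.2,"tz":0,"wx":0,"wy":0,"wz":0,"jaw":8.5},{"tx":-3.2,"ty":3.2,"tz":0,"wx":0,"wy":0,"wz":0,"jaw":8.5},{"tx":-3.2,"ty":3.2,"tz":0,"wx":0,"wy":0,"wz":0,"jaw":8.5},{"tx":-3.2,"ty":3.5,"tz":0,"wx":0,"wy":0,"wz":0,"jaw":8.5},{"tx":0,"ty":0,"tz":0,"wx":0,"wy":0,"wz":0.97,"jaw":8.5},{"tx":0,"ty":0,"tz":0,"wx":0,"wy":0,"wz":0.97,"jaw":8.5},{"tx":0,"ty":0,"tz":0,"wx":0,"wy":0,"wz":0.97,"jaw":8.5},{"tx":0,"ty":0,"tz":0,"wx":0,"wy":0,"wz":0.97,"jaw":8.5},{"tx":0,"ty":0,"tz":0,"wx":0,"wy":0,"wz":0.97,"jaw":8.5},{"tx":0,"ty":0,"tz":0,"wx":0,"wy":0,"wz":0.97,"jaw":8.5},{"tx":0,"ty":0,"tz":0,"wx":0,"wy":0,"wz":0.97,"jaw":8.5},{"tx":0,"ty":0,"tz":0,"wx":0,"wy":0,"wz":0.97,"jaw":8.5},{"tx":0,"ty":0,"tz":0,"wx":0,"wy":0,"wz":0.94,"jaw":8.5},{"tx":0,"ty":0,"tz":0,"wx":0,"wy":0,"wz":0,"jaw":8.5}]'
cat > look.py <<'E'
from h import *
import sys
from workcell import r
s=r.get_state();d=r.get_image("wrist");T=camT(d,s["tcp_pos"],s["ee_rot"])
M=R.from_rotvec(s["ee_rot"]).as_matrix()
print(round(s["time"],2),"tcp",s["tcp_pos"].round(4),"jawyaw",np.degrees(np.arctan2(M[1,0],M[0,0])).round(2),"q",s["qpos"].round(2),"F",s["wrist_force"].round(2))
cv2.imwrite(f"pics/{sys.argv[1]}.png",d["img"]);P=cloud(d,T);np.savez(sys.argv[1]+".npz",P=P,T=T,**d)
E
python3 look.py w1
python3 - <<'E'
from h import *
P=np.load("w1.npz")["P"]
for nm,lo,hi in(("fin top",.086,.096),("blocktop",.044,.052)):
    m=(P[...,2]>lo)&(P[...,2]<hi)&(abs(P[...,0]-.425)<.06)&(abs(P[...,1]+.227)<.04);
    k,l,st,ce=cv2.connectedComponentsWithStats(m.astype(np.uint8))
    for i in range(1,k):
        if st[i,4]>100:
            q=P[l==i];print(nm,st[i].tolist(),q.mean(0).round(4),cv2.minAreaRect((q[:,:2]*1000).astype(np.float32)))
E
```

```text
time: 2.33
tcp_pos: [0.426, -0.2267, 0.2312]
ee_rot: [2.281, -2.16, -0.001]
wrist_force: [0.1, 1.2, -0.3]
gripper_width: 0.995
2.33 tcp [ 0.426  -0.2267  0.2312] jawyaw -86.87 q [ 0.16  0.38  0.39  1.9  -0.18  0.9  -0.87] F [ 0.07  1.16 -0.26]
fin top [313, 205, 20, 36, 691] [ 0.4268 -0.2264  0.0906] ((426.2859802246094, -226.4316864013672), (25.603342056274414, 13.755215644836426), 2.855743646621704)
blocktop [302, 192, 42, 38, 933] [ 0.4281 -0.2263  0.0482] ((425.8879699707031, -226.35972595214844), (30.534120559692383, 33.745487213134766), 3.7839207649230957)
```

View pics/w1.png

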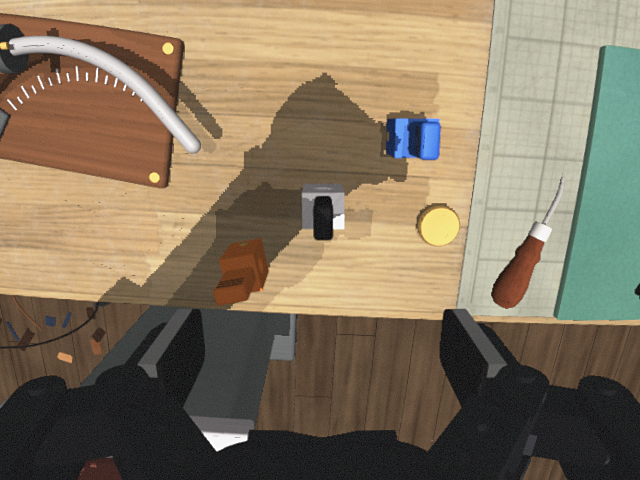

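The view shows the carriage's fin at pixel (323,217), with orange at (240,270), blue at (413,138) and wax at (438,225). Measured position is (0.426, -0.2264), yaw 3.3°, fin 25.6×13.8 mm at z 0.0906, which matches the given sizes. I narrow the jaws to clear the orange block and descend.

```bash
python3 -m pendant '[{"tx":0,"ty":0,"tz":3.5,"wx":0,"wy":0,"wz":0,"jaw":4},{"tx":0,"ty":0,"tz":3.5,"wx":0,"wy":0,"wz":0,"jaw":4},{"tx":0,"ty":0,"tz":0,"wx":0,"wy":0,"wz":0,"jaw":4},{"tx":0,"ty":0,"tz":0,"wx":0,"wy":0,"wz":0,"jaw":4},{"tx":0,"ty":0,"tz":3,"wx":0,"wy":0,"wz":0,"jaw":4},{"tx":0,"ty":0,"tz":3,"wx":0,"wy":0,"wz":0,"jaw":4},{"tx":0,"ty":0,"tz":2.7,"wx":0,"wy":0,"wz":0,"jaw":4},{"tx":0,"ty":0,"tz":2,"wx":0,"wy":0,"wz":0,"jaw":4},{"tx":0,"ty":0,"tz":0,"wx":0,"wy":0,"wz":0,"jaw":4},{"tx":0,"ty":0,"tz":0,"wx":0,"wy":0,"wz":0,"jaw":4}]'; python3 look.py w2
```

```text
time: 3.62
tcp_pos: [0.4272, -0.2277, 0.0557]
ee_rot: [-2.278, 2.162, -0.005]
wrist_force: [-0.3, -0.4, -0.0]
gripper_width: 0.465
3.62 tcp [ 0.4272 -0.2277  0.0557] jawyaw -86.98 q [ 0.28  0.65  0.25  2.08 -0.34  0.45 -0.73] F [-0.31 -0.35 -0.02]
```

View pics/w2.png

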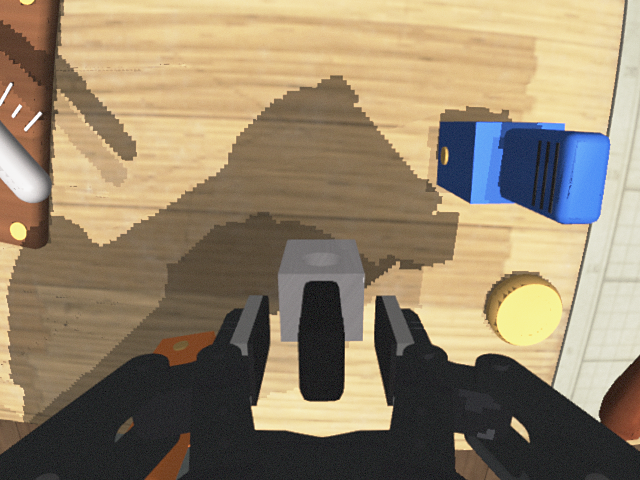

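The fin at (321,340) is centred between the fingers and nothing is touching. I lower 2 mm and close.

```bash
python3 -m pendant '[{"tx":0,"ty":0,"tz":0.2,"wx":0,"wy":0,"wz":0,"jaw":4},{"tx":0,"ty":0,"tz":0,"wx":0,"wy":0,"wz":0,"jaw":2},{"tx":0,"ty":0,"tz":0,"wx":0,"wy":0,"wz":0,"jaw":0.5},{"tx":0,"ty":0,"tz":0,"wx":0,"wy":0,"wz":0,"jaw":0.5},{"tx":0,"ty":0,"tz":0,"wx":0,"wy":0,"wz":0,"jaw":0.5},{"tx":0,"ty":0,"tz":0,"wx":0,"wy":0,"wz":0,"jaw":0.5},{"tx":0,"ty":0,"tz":0,"wx":0,"wy":0,"wz":0,"jaw":0.5}]'; python3 look.py w3
```

```text
time: 4.55
tcp_pos: [0.4261, -0.227, 0.0526]
ee_rot: [-2.279, 2.162, -0.0]
wrist_force: [0.2, 0.4, 4.8]
gripper_width: 0.157
4.55 tcp [ 0.4261 -0.227   0.0526] jawyaw -87.0 q [ 0.28  0.65  0.24  2.08 -0.35  0.45 -0.73] F [0.21 0.44 4.78]
```

View pics/w3.png

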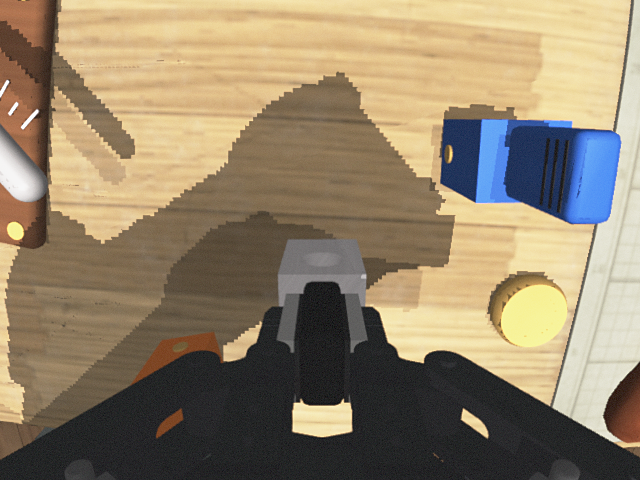

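Gripped (14 mm opening, fin still upright). I refine the bar-tip position and check the neighbours from the w1 view.

```bash
cat > jig.py <<'E'
import numpy as np
def model(p,q):
    x,y,th=p; c=np.c_[q[:,0]-x,q[:,1]-y];ca,sa=np.cos(th),np.sin(th)
    l=np.c_[c[:,0]*ca+c[:,1]*sa,-c[:,0]*sa+c[:,1]*ca]
    ang=np.arctan2(l[:,1],l[:,0]);a0=np.radians(-40)
    J=.12*np.array([np.cos(a0),np.sin(a0)]);t=np.array([np.sin(a0),-np.cos(a0)])
    n_=np.array([np.cos(a0),np.sin(a0)])
    dr=np.where(ang>a0,np.hypot(*l.T)-.12,(l-J)@n_)
    return dr,ang,(l-J)@t
def axis(p,s):
    "s: path from the very end (m). returns world xy, tangent yaw deg"
    x,y,th=p;a0=np.radians(-40)
    if s<.046:
        l=.12*np.array([np.cos(a0),np.sin(a0)])+(.046-s)*np.array([np.sin(a0),-np.cos(a0)]);yaw=a0
    else:
        yaw=a0+(s-.046)/.12;l=.12*np.array([np.cos(yaw),np.sin(yaw)])
    return np.array([x+l[0]*np.cos(th)-l[1]*np.sin(th),y+l[0]*np.sin(th)+l[1]*np.cos(th)]),90+np.degrees(yaw+th)
E
python3 - <<'E'
from h import *;from jig import *
from scipy.optimize import least_squares
A=[]
D=np.load("w1.npz");P=D["P"];hsv=cv2.cvtColor(D["img"],cv2.COLOR_BGR2HSV)
m=(P[...,2]>.062)&(P[...,2]<.080)&(P[...,0]>.44)&(P[...,0]<.60)&(P[...,1]>-.14)&(P[...,1]<.14)&(hsv[...,1]<60)&(hsv[...,2]>90)
m[200:]=0;q=P[m]
f=lambda p:np.hypot(model(p[:3],q)[0],q[:,2]-p[3])-.006
s=least_squares(f,[.425,-.012,-.14,.07],loss="soft_l1",f_scale=.001);dr,ang,al=model(s.x[:3],q)
print(len(q),s.x,np.degrees(s.x[2]),np.degrees(ang).min(),np.degrees(ang).max(),np.sort(al)[-5:])
f=lambda p:np.hypot(model([.425,-.0126,p[0]],q)[0],q[:,2]-.0701)-.006
dr,ang,al=model([.425,-.0126,-.1414],q);
for a,b in((-70,-50),(-50,-40),(-40,-30),(-30,-20),(-20,-10)):
    k=(np.degrees(ang)>a)&(np.degrees(ang)<b);print(a,b,k.sum(),"mid dr mm",(dr[k].min()+dr[k].max())*500 if k.any() else None, "al max",al[k].max())
for ss in(-.035,0,.03,.046,.1,.15,.2): print(ss,axis([.425,-.0126,-.1414],ss))
S=dict(np.load("scene0.npz"));P=cloud(S,camT(S));h=cv2.cvtColor(S["img"],cv2.COLOR_BGR2HSV)
for nm,x,y in(("orange",248,296),("glue",328,203),("blue",343,308)):
    q=P[y-25:y+25,x-14:x+14].reshape(-1,3);q=q[(q[:,2]>.02)];print(nm,q.mean(0).round(3),q.min(0).round(3),q.max(0).round(3))
# collar points
Wd=dict(np.load("wrist0.npz"));T=camT(Wd,[.649,0,.230],[3.142,0,-.003]);P=cloud(Wd,T);im=Wd["img"]
m=(P[...,2]>.078)&(P[...,2]<.092);m[:150]=0;m[260:]=0;m[:,:130]=0;m[:,230:]=0;q=P[m];dr,ang,_=model([.425,-.0126,-.1414],q)
print("collar",len(q),q[:,2].max(),np.percentile(np.degrees(ang),[1,10,50,90,99]))
E
```

```text
3735 [ 0.42479    -0.01206011 -0.14035958  0.07005777] -8.042011405433486 -61.10876231652846 19.51782511809613 [0.04561944 0.04575051 0.04592337 0.0459317  0.04616302]
-70 -50 546 mid dr mm -0.12400446508091392 al max 0.045833213252683615
-50 -40 498 mid dr mm -0.0925042799920805 al max 0.021968793749072214
-40 -30 503 mid dr mm -0.08446324678466205 al max -2.105343363016652e-05
-30 -20 489 mid dr mm -0.2595014699671855 al max -0.020329606609460954
-20 -10 480 mid dr mm -0.35812988060344997 al max -0.039691633468398685
-0.035 (array([ 0.44484661, -0.15601238]), np.float64(41.898376776850164))
0 (array([ 0.47089817, -0.13263898]), np.float64(41.898376776850164))
0.03 (array([ 0.49322809, -0.11260464]), np.float64(41.898376776850164))
0.046 (array([ 0.50513738, -0.10191966]), np.float64(41.898376776850164))
0.1 (array([ 0.53601044, -0.05817063]), np.float64(67.68147755773721))
0.15 (array([ 0.54495582, -0.0093442 ]), np.float64(91.5547190215215))
0.2 (array([0.5333751 , 0.03892511]), np.float64(115.42796048530583))
orange [ 0.362 -0.167  0.057] [ 0.346 -0.181  0.02 ] [ 0.386 -0.147  0.094]
glue [ 0.626 -0.095  0.07 ] [ 0.611 -0.109  0.02 ] [ 0.652 -0.07   0.115]
blue [ 0.483 -0.303  0.057] [ 0.471 -0.317  0.02 ] [ 0.505 -0.282  0.094]
collar 651 0.09179428660954125 [15.86253947 17.68979722 20.19434831 22.51837352 23.68680312]
```

The fit agrees (tip at 46 mm along the straight, as given). By eye the collar is centred at about 20°, so home is around 10°. I lift, carry the carriage clear of orange, and turn it to the bar's direction.

```bash
python3 -m pendant '[{"tx":0,"ty":0,"tz":-0.5,"wx":0,"wy":0,"wz":0,"jaw":0.5},{"tx":0,"ty":0,"tz":-1.5,"wx":0,"wy":0,"wz":0,"jaw":0.5},{"tx":0,"ty":0,"tz":-2,"wx":0,"wy":0,"wz":0,"jaw":0.5},{"tx":0,"ty":0,"tz":-2,"wx":0,"wy":0,"wz":0,"jaw":0.5},{"tx":0,"ty":0,"tz":-2,"wx":0,"wy":0,"wz":0,"jaw":0.5},{"tx":0,"ty":0,"tz":-1,"wx":0,"wy":0,"wz":0,"jaw":0.5},{"tx":-1.6,"ty":-0.4,"tz":0,"wx":0,"wy":0,"wz":0,"jaw":0.5},{"tx":-1.6,"ty":-0.4,"tz":0,"wx":0,"wy":0,"wz":0,"jaw":0.5},{"tx":-1.6,"ty":-0.4,"tz":0,"wx":0,"wy":0,"wz":0,"jaw":0.5},{"tx":-1.5,"ty":-0.3,"tz":0,"wx":0,"wy":0,"wz":0,"jaw":0.5},{"tx":0,"ty":0,"tz":0,"wx":0,"wy":0,"wz":-0.78,"jaw":0.5},{"tx":0,"ty":0,"tz":0,"wx":0,"wy":0,"wz":-0.78,"jaw":0.5},{"tx":0,"ty":0,"tz":0,"wx":0,"wy":0,"wz":-0.78,"jaw":0.5},{"tx":0,"ty":0,"tz":0,"wx":0,"wy":0,"wz":-0.78,"jaw":0.5},{"tx":0,"ty":0,"tz":0,"wx":0,"wy":0,"wz":-0.78,"jaw":0.5},{"tx":0,"ty":0,"tz":0,"wx":0,"wy":0,"wz":0,"jaw":0.5},{"tx":0,"ty":0,"tz":0,"wx":0,"wy":0,"wz":0,"jaw":0.5}]'
cat > rel.py <<'E'
# where the bore is on the bar, and tool-frame move to a path position s (mm, argv)
from h import *;from jig import *;import sys
from workcell import r
p=[.4249,-.0122,-.1405]
st=r.get_state();M=R.from_rotvec(st["ee_rot"]).as_matrix();c=st["tcp_pos"]
yaw=np.degrees(np.arctan2(M[1,0],M[0,0]))+90
dr,ang,al=model(p,c[None,:2]);s=.046-al[0] if ang[0]<np.radians(-40) else .046+.12*(ang[0]+np.radians(40))
ax,ty=axis(p,s);t=np.array([np.cos(np.radians(ty)),np.sin(np.radians(ty)),0]);n=np.array([t[1],-t[0],0])
print("t",round(st["time"],2),"s %.1f dr(outward) %.2f mm boreZ %.2f yawerr %.2f ang %.1f"%(s*1e3,dr[0]*1e3,(c[2]-.0226)*1e3,yaw-ty,np.degrees(ang[0])))
F=np.array([r.get_state()["wrist_force"]]);F=F[0];tq=st["wrist_torque"]
print("tilt",np.degrees(np.arctan2(M[0,2],-M[2,2])).round(2),np.degrees(np.arctan2(M[1,2],-M[2,2])).round(2),"F along %.2f outward %.2f up %.2f"%(F@t,F@n,F[2]),"tq",tq.round(2),"q",st["qpos"].round(2))
for a in sys.argv[1:]:
    g,gy=axis(p,float(a)/1e3);d=np.r_[g-c[:2],.0926-c[2]];print("to s",a,"tool cm",(M.T@d*100).round(2),"wz",round(-(gy-yaw)/10,3))
E
python3 rel.py -35 -20; python3 look.py w4
```

```text
time: 6.72
tcp_pos: [0.4376, -0.163, 0.1422]
ee_rot: [2.869, -1.28, -0.001]
wrist_force: [-0.3, -0.1, -2.4]
gripper_width: 0.156
t 6.72 s -45.3 dr(outward) 0.64 mm boreZ 119.57 yawerr -0.04 ang -77.1
tilt -0.02 0.01 F along -0.29 outward -0.14 up -2.39 tq [-0.03 -0.01  0.05] q [ 0.2   0.47  0.15  2.05 -0.11  0.64 -0.41]
to s -35 tool cm [-0.06 -1.03  4.96] wz -0.004
to s -20 tool cm [-0.06 -2.53  4.96] wz -0.004
6.72 tcp [ 0.4376 -0.163   0.1422] jawyaw -48.09 q [ 0.2   0.47  0.15  2.05 -0.11  0.64 -0.41] F [-0.31 -0.08 -2.39]
```

View pics/w4.png

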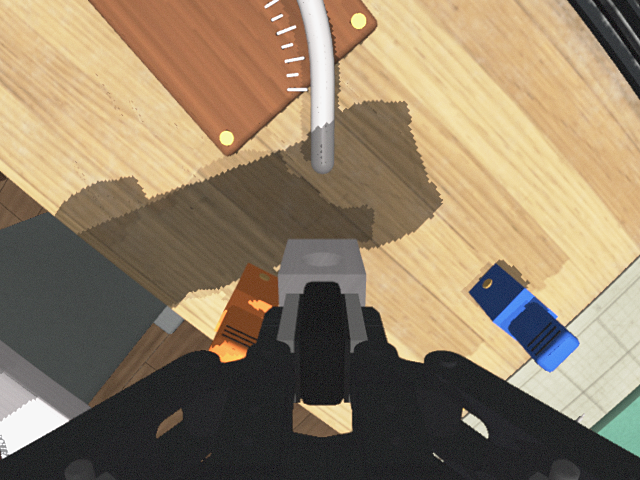

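The bar tip at (322,165) lines up with the block at (322,240). I advance 15 mm, still short of the bar, and descend to bar height.

```bash
python3 -m pendant '[{"tx":-0.06,"ty":-1.5,"tz":0,"wx":0,"wy":0,"wz":0,"jaw":0.5},{"tx":0,"ty":0,"tz":1.5,"wx":0,"wy":0,"wz":0,"jaw":0.5},{"tx":0,"ty":0,"tz":1.5,"wx":0,"wy":0,"wz":0,"jaw":0.5},{"tx":0,"ty":0,"tz":1.2,"wx":0,"wy":0,"wz":0,"jaw":0.5},{"tx":0,"ty":0,"tz":0.76,"wx":0,"wy":0,"wz":0,"jaw":0.5},{"tx":0,"ty":0,"tz":0,"wx":0,"wy":0,"wz":0,"jaw":0.5},{"tx":0,"ty":0,"tz":0,"wx":0,"wy":0,"wz":0,"jaw":0.5}]'
python3 rel.py -10 0 ; python3 look.py w5; python3 - <<'E'
from h import *
from workcell import r
for n,(x,y) in(("scene",(285,265)),("side",(350,265))):
    d=r.get_image(n);np.savez(n+"5.npz",**d);cv2.imwrite(f"pics/{n}5.png",cv2.resize(d["img"][y-50:y+50,x-65:x+65],None,fx=5,fy=5,interpolation=cv2.INTER_CUBIC))
a=cv2.resize(cv2.imread("pics/scene5.png"),(400,308));b=cv2.resize(cv2.imread("pics/side5.png"),(400,308));cv2.imwrite("pics/cb5.png",np.hstack([a,b]))
E
```

```text
time: 7.65
tcp_pos: [0.4488, -0.1529, 0.093]
ee_rot: [-2.87, 1.278, -0.001]
wrist_force: [-0.7, -1.1, -3.0]
gripper_width: 0.156
t 7.65 s -30.3 dr(outward) 0.58 mm boreZ 70.40 yawerr 0.04 ang -72.3
tilt 0.04 -0.01 F along -1.27 outward 0.31 up -3.02 tq [-0.03  0.04  0.04] q [ 0.19  0.56  0.13  2.07 -0.14  0.52 -0.42]
to s -10 tool cm [-0.06 -2.03  0.04] wz 0.004
to s 0 tool cm [-0.06 -3.03  0.04] wz 0.004
7.65 tcp [ 0.4488 -0.1529  0.093 ] jawyaw -48.01 q [ 0.19  0.56  0.13  2.07 -0.14  0.52 -0.42] F [-0.74 -1.08 -3.02]
```

View pics/w5.png

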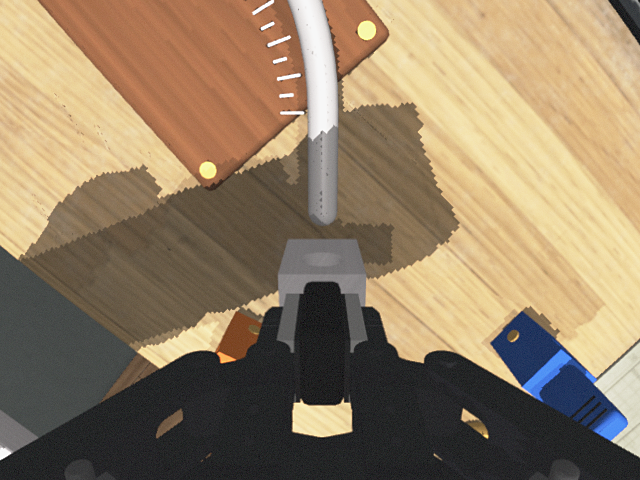

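View pics/cb5.png

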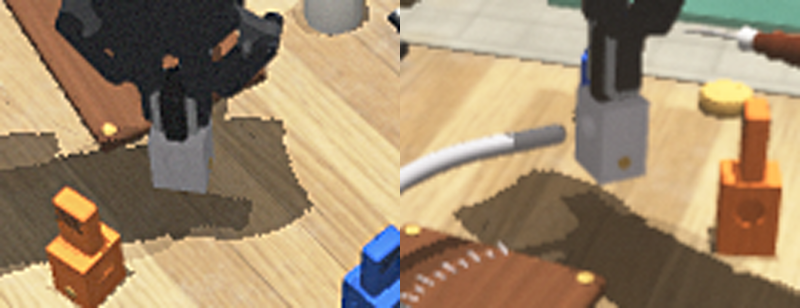

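Bar tip at (322,218) in the wrist view is in line with the bore. In the side crop the bar's line (510,140)→(560,133) runs on to the bore at (590,128), so the height fits too. I check the lateral offset numerically.

```bash
python3 - <<'E'
from h import *
D=dict(np.load("w5.npz"));T=D["T"];P=D["P"];Ti=np.linalg.inv(T)
TT=T@np.linalg.inv(D["tool_from_camera"])
Q=(P.reshape(-1,3)-TT[:3,3])@TT[:3,:3];Q=Q.reshape(480,640,3)
for v in(215,205,195,180,165,150):
    m=(abs(P[v,:,2]-.072)<.008)&(np.arange(640)>280)&(np.arange(640)<360);u=np.where(m)[0]
    print(v,u.min(),u.max(),"tool x mm",(Q[v,u.min(),0]*500+Q[v,u.max(),0]*500).round(2),"y",(Q[v,u,1].mean()*1000).round(1),"z world top",P[v,u,2].max().round(4))
g=(abs(P[...,2]-.088)<.006);g[:230]=0;g[280:]=0
for v in(245,255,265):
    u=np.where(g[v]&(np.arange(640)>260)&(np.arange(640)<385))[0]
    if len(u):print("block",v,u.min(),u.max(),(Q[v,u.min(),0]*500+Q[v,u.max(),0]*500).round(2),np.median(P[v,u,2]).round(4))
E
```

```text
215 309 336 tool x mm -0.51 y -35.7 z world top 0.0767
205 308 336 tool x mm -0.76 y -39.8 z world top 0.0769
195 308 336 tool x mm -0.73 y -43.9 z world top 0.0771
180 308 337 tool x mm -0.55 y -49.8 z world top 0.077
165 308 337 tool x mm -0.56 y -55.7 z world top 0.0773
150 308 337 tool x mm -0.55 y -61.4 z world top 0.0768
```

```bash
python3 - <<'E'
from h import *
D=dict(np.load("w5.npz"));T=D["T"];P=D["P"]
print(D["tool_from_camera"].round(4).tolist())
TT=T@np.linalg.inv(D["tool_from_camera"]);Q=((P.reshape(-1,3)-TT[:3,3])@TT[:3,:3]).reshape(480,640,3)
for v in(243,250,258,266,272):
    row=cv2.cvtColor(D["img"],cv2.COLOR_BGR2GRAY)[v].astype(int)
    z=P[v,:,2];u=np.where((z>.055)&(np.arange(640)>265)&(np.arange(640)<380))[0]
    print(v,u.min(),u.max(),"x mm",Q[v,u.min(),0]*1000,Q[v,u.max(),0]*1000,"mid",(Q[v,u.min(),0]+Q[v,u.max(),0])*500,"z",np.median(z[u]).round(4))
for v in (300,340,380):
    z=D["range_z"][v];u=np.arange(640);g=cv2.cvtColor(D["img"],cv2.COLOR_BGR2GRAY)[v];print(v,"fin dark",[int(x) for x in u[290:360][g[290:360]<40]][:1],[int(x) for x in u[290:360][g[290:360]<40]][-1:])
E
```

```text
[[1.0, 0.0011, 0.0001, -0.0009], [-0.0011, 0.9581, 0.2863, -0.0733], [0.0002, -0.2863, 0.9581, -0.1428], [0.0, 0.0, 0.0, 1.0]]Traceback (most recent call last):
  File "<stdin>", line 8, in <module>
    return umr_minimum(a, axis, None, out, keepdims, initial, where)
ValueError: zero-size array to reduction operation minimum which has no identity
```

The block's mid-column (321.5) and the bar's (322.3) agree within about 0.3 mm in the same camera, so I treat the carriage as sitting about -0.7 mm in tool x. I thread slowly while watching force.

```bash
sed -i 's/^st=r.get_state();M=R.from_rotvec(st\["ee_rot"\]).as_matrix();c=st\["tcp_pos"\]/&+M@[-.0007,0,0]/' rel.py; python3 -m pendant '[{"tx":0,"ty":-0.5,"tz":0,"wx":0,"wy":0,"wz":0,"jaw":0.5},{"tx":0,"ty":-0.4,"tz":0,"wx":0,"wy":0,"wz":0,"jaw":0.5},{"tx":0,"ty":-0.3,"tz":0,"wx":0,"wy":0,"wz":0,"jaw":0.5},{"tx":0,"ty":-0.3,"tz":0,"wx":0,"wy":0,"wz":0,"jaw":0.5},{"tx":0,"ty":-0.3,"tz":0,"wx":0,"wy":0,"wz":0,"jaw":0.5},{"tx":0,"ty":-0.3,"tz":0,"wx":0,"wy":0,"wz":0,"jaw":0.5},{"tx":0,"ty":0,"tz":0,"wx":0,"wy":0,"wz":0,"jaw":0.5},{"tx":0,"ty":0,"tz":0,"wx":0,"wy":0,"wz":0,"jaw":0.5}]'
python3 rel.py 10 ; python3 look.py w6
```

```text
time: 8.8
tcp_pos: [0.4639, -0.1388, 0.0927]
ee_rot: [2.87, -1.278, -0.0]
wrist_force: [0.4, -0.6, -2.9]
gripper_width: 0.154
t 8.8 s -9.7 dr(outward) -0.46 mm boreZ 70.07 yawerr 0.04 ang -65.0
tilt -0.02 -0.0 F along -0.13 outward 0.70 up -2.94 tq [ 0.02  0.02 -0.  ] q [ 0.16  0.57  0.13  2.05 -0.14  0.53 -0.45]
to s 10 tool cm [ 0.05 -1.97  0.01] wz 0.004
8.8 tcp [ 0.4639 -0.1388  0.0927] jawyaw -48.01 q [ 0.16  0.57  0.13  2.05 -0.14  0.53 -0.45] F [ 0.37 -0.61 -2.94]
```

View pics/w6.png

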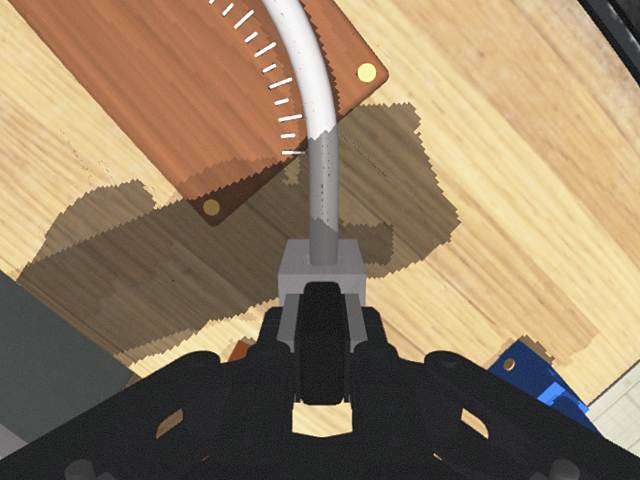

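The nose has entered the bore at (323,262) with no contact force. I continue along the straight.

```bash
python3 -m pendant '[{"tx":0.03,"ty":-0.4,"tz":0,"wx":0,"wy":0,"wz":0,"jaw":0.5},{"tx":0,"ty":-0.4,"tz":0,"wx":0,"wy":0,"wz":0,"jaw":0.5},{"tx":0,"ty":-0.4,"tz":0,"wx":0,"wy":0,"wz":0,"jaw":0.5},{"tx":0,"ty":-0.4,"tz":0,"wx":0,"wy":0,"wz":0,"jaw":0.5},{"tx":0,"ty":-0.4,"tz":0,"wx":0,"wy":0,"wz":0,"jaw":0.5},{"tx":0,"ty":0,"tz":0,"wx":0,"wy":0,"wz":0,"jaw":0.5}]'
python3 rel.py 28;python3 -m pendant '[{"tx":0,"ty":-0.4,"tz":0,"wx":0,"wy":0,"wz":0,"jaw":0.5},{"tx":0,"ty":-0.4,"tz":0,"wx":0,"wy":0,"wz":0,"jaw":0.5},{"tx":0,"ty":-0.4,"tz":0,"wx":0,"wy":0,"wz":0,"jaw":0.5},{"tx":0,"ty":-0.4,"tz":0,"wx":0,"wy":0,"wz":0,"jaw":0.5},{"tx":0,"ty":-0.2,"tz":0,"wx":0,"wy":0,"wz":0,"jaw":0.5},{"tx":0,"ty":0,"tz":0,"wx":0,"wy":0,"wz":0,"jaw":0.5}]'
python3 rel.py 28 40; python3 look.py w7
```

```text
time: 9.6
tcp_pos: [0.4794, -0.1252, 0.0927]
ee_rot: [-2.87, 1.277, -0.0]
wrist_force: [-0.9, 1.5, -2.4]
gripper_width: 0.159
t 9.6 s 11.0 dr(outward) -0.23 mm boreZ 70.09 yawerr 0.10 ang -56.3
tilt 0.01 0.01 F along 0.33 outward -1.77 up -2.44 tq [ 0.04  0.03 -0.09] q [ 0.12  0.58  0.14  2.02 -0.14  0.55 -0.48]
to s 28 tool cm [ 0.03 -1.7   0.01] wz 0.01
time: 10.35
tcp_pos: [0.4925, -0.1134, 0.0927]
ee_rot: [-2.87, 1.277, 0.0]
wrist_force: [-0.4, 0.7, -2.0]
gripper_width: 0.158
t 10.35 s 28.7 dr(outward) -0.23 mm boreZ 70.08 yawerr 0.07 ang -48.2
tilt -0.0 0.0 F along 0.18 outward -0.80 up -1.97 tq [-0.01  0.03 -0.05] q [ 0.09  0.59  0.14  1.99 -0.15  0.57 -0.51]
to s 28 tool cm [0.02 0.07 0.01] wz 0.007
to s 40 tool cm [ 0.02 -1.13  0.01] wz 0.007
10.35 tcp [ 0.4925 -0.1134  0.0927] jawyaw -47.98 q [ 0.09  0.59  0.14  1.99 -0.15  0.57 -0.51] F [-0.4   0.72 -1.97]
```

View pics/w7.png

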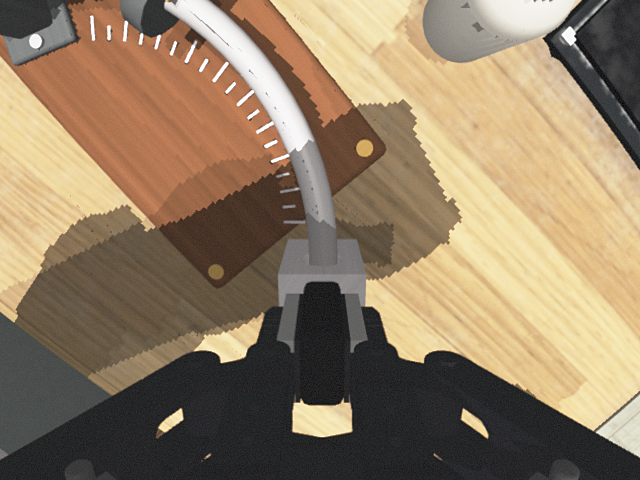

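The carriage is well onto the straight (bore middle near bar_entry), forces small. I plan bend increments along the bore-averaged path.

```bash
cat > plan.py <<'E'
from jig import *;import sys
p=[.4249,-.0122,-.1405]
def pose(s):
    q=np.array([axis(p,s+e)[0] for e in np.linspace(-.015,.015,31)])
    c=q-q.mean(0);v=np.linalg.svd(c)[2][0];v*=np.sign(v@(q[-1]-q[0]))
    # minimax-ish centre: middle of lateral range
    n=np.array([v[1],-v[0]]);l=c@n
    ctr=axis(p,s)[0];ctr=ctr+n*((q.mean(0)-ctr)@n+(l.max()+l.min())/2)
    return ctr,np.degrees(np.arctan2(v[1],v[0]))
if __name__=="__main__":
    S=[float(a)/1e3 for a in sys.argv[1:]]
    for a,b in zip(S,S[1:]):
        A,ya=pose(a);B,yb=pose(b);y=np.radians(ya-90);tx=np.array([np.cos(y),np.sin(y)]);ty=np.array([np.sin(y),-np.cos(y)]);d=(B-A)*100
        print(f"{a*1e3:.0f}->{b*1e3:.0f}: tx {d@tx:.3f} ty {d@ty:.3f} wz {-(yb-ya)/10:.3f}")
E
python3 - <<'E'
t=open('rel.py').read()
t=t.replace('from workcell','from plan import pose\nfrom workcell').replace('ax,ty=axis(p,s)','ax,ty=pose(s);dr=[dr[0]+0]').replace('g,gy=axis(p,float(a)/1e3)','g,gy=pose(float(a)/1e3)')
t=t.replace('print("t"','lat=(c[:2]-ax)@n[:2];print("lat err %.2f"%(lat*1e3),"t"')
open('rel.py','w').write(t)
E
python3 plan.py 28.7 33 37 41 45 49 53 57 61 65; python3 rel.py 28.7 33
```

```text
29->33: tx -0.001 ty -0.430 wz -0.001
33->37: tx -0.004 ty -0.400 wz -0.011
37->41: tx -0.006 ty -0.400 wz -0.036
41->45: tx -0.008 ty -0.400 wz -0.068
45->49: tx -0.008 ty -0.399 wz -0.105
49->53: tx -0.008 ty -0.399 wz -0.140
53->57: tx -0.008 ty -0.399 wz -0.169
57->61: tx -0.007 ty -0.398 wz -0.187
61->65: tx -0.007 ty -0.398 wz -0.191
lat err -0.21 t 10.4 s 28.4 dr(outward) -0.21 mm boreZ 70.09 yawerr 0.05 ang -48.3
tilt -0.01 -0.0 F along -0.42 outward -0.53 up -2.24 tq [-0.01  0.03 -0.03] q [ 0.09  0.59  0.14  1.99 -0.15  0.57 -0.51]
to s 28.7 tool cm [ 0.02 -0.03  0.01] wz 0.005
to s 33 tool cm [ 0.02 -0.46  0.01] wz 0.005
```

```bash
python3 -m pendant '[{"tx":0,"ty":-0.43,"tz":0,"wx":0,"wy":0,"wz":0,"jaw":0.5},{"tx":0,"ty":-0.4,"tz":0,"wx":0,"wy":0,"wz":-0.01,"jaw":0.5},{"tx":0,"ty":-0.4,"tz":0,"wx":0,"wy":0,"wz":-0.04,"jaw":0.5},{"tx":-0.01,"ty":-0.4,"tz":0,"wx":0,"wy":0,"wz":-0.07,"jaw":0.5},{"tx":-0.01,"ty":-0.4,"tz":0,"wx":0,"wy":0,"wz":-0.1,"jaw":0.5},{"tx":0,"ty":0,"tz":0,"wx":0,"wy":0,"wz":0,"jaw":0.5}]'
python3 rel.py 49;python3 -m pendant '[{"tx":-0.01,"ty":-0.4,"tz":0,"wx":0,"wy":0,"wz":-0.14,"jaw":0.5},{"tx":-0.01,"ty":-0.4,"tz":0,"wx":0,"wy":0,"wz":-0.17,"jaw":0.5},{"tx":-0.01,"ty":-0.4,"tz":0,"wx":0,"wy":0,"wz":-0.19,"jaw":0.5},{"tx":-0.01,"ty":-0.4,"tz":0,"wx":0,"wy":0,"wz":-0.19,"jaw":0.5},{"tx":0,"ty":0,"tz":0,"wx":0,"wy":0,"wz":0,"jaw":0.5}]'
python3 rel.py 65; python3 look.py w8; python3 plan.py 65 69 73
```

```text
time: 11.15
tcp_pos: [0.5077, -0.0993, 0.0927]
ee_rot: [-2.894, 1.221, -0.0]
wrist_force: [0.1, -0.4, -1.8]
gripper_width: 0.159
lat err -0.18 t 11.15 s 49.3 dr(outward) -0.55 mm boreZ 70.09 yawerr 0.01 ang -38.4
tilt 0.02 0.01 F along -0.21 outward 0.37 up -1.84 tq [ 0.01 -0.01 -0.  ] q [ 0.06  0.61  0.13  1.96 -0.14  0.59 -0.51]
to s 49 tool cm [0.02 0.03 0.01] wz 0.01
time: 11.78
tcp_pos: [0.5183, -0.0874, 0.0927]
ee_rot: [-2.963, 1.044, -0.0]
wrist_force: [0.4, 0.2, -2.7]
gripper_width: 0.153
lat err -0.33 t 11.78 s 65.3 dr(outward) -0.80 mm boreZ 70.08 yawerr 0.02 ang -30.8
tilt 0.01 0.02 F along 0.43 outward 0.14 up -2.68 tq [-0.03  0.01  0.02] q [ 0.06  0.61  0.1   1.93 -0.1   0.6  -0.45]
to s 65 tool cm [0.03 0.03 0.01] wz 0.015
11.78 tcp [ 0.5183 -0.0874  0.0927] jawyaw -38.83 q [ 0.06  0.61  0.1   1.93 -0.1   0.6  -0.45] F [ 0.38  0.24 -2.68]
65->69: tx -0.007 ty -0.398 wz -0.191
69->73: tx -0.007 ty -0.398 wz -0.191
```

View pics/w8.png

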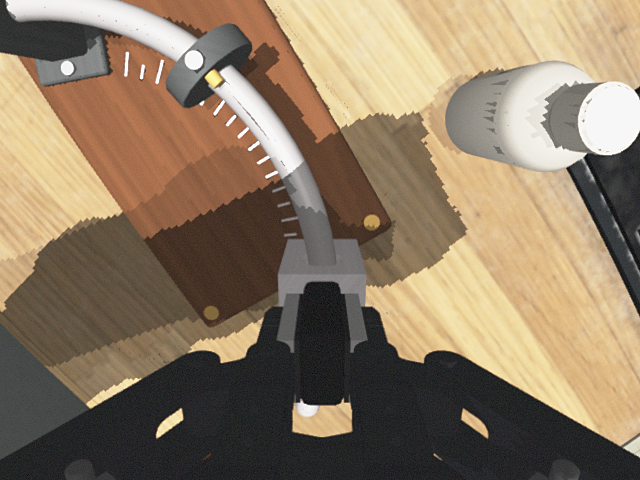

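The bar passes cleanly through the block (in at 318,262, out at 307,408) without force. The collar at (207,66) and brass pin at (213,78) are visible. I estimate the home angle.

```bash
python3 - <<'E'
from h import *;from jig import *
D=np.load("w8.npz");P=D["P"];p=[.4249,-.0122,-.1405]
m=(P[...,2]>.078)&(P[...,2]<.095);m[130:]=0;m[:,:155]=0;m[:,265:]=0
q=P[m];dr,ang,_=model(p,q);l=np.degrees(ang)
# arclength at local tangent: use tangential offset from collar centre angle c
c=np.radians(np.median(l));rad=(.12+dr);t=rad*np.sin(ang-c)
print(len(q),q[:,2].max(),"median ang",np.degrees(c),"tangential mm pct",(np.percentile(t,[1,5,25,75,95,99])*1e3).round(1))
h=cv2.cvtColor(D["img"],cv2.COLOR_BGR2HSV);g=(h[...,1]>120)&(abs(h[...,0].astype(int)-24)<8)&m
g[:60]=0;g[95:]=0;qq=P[g];print("pin",len(qq),qq.mean(0).round(4) if len(qq) else "", np.degrees(model(p,qq)[1]).round(1)[:8])
T=D["T"];pt=cast(dict(D),T,[[215,82]],.085);print("pin tip ang by ray",np.degrees(model(p,pt)[1]),model(p,pt)[0])
E
```

```text
3091 0.09261852135682161 median ang 19.107218541205366 tangential mm pct [-7.9 -5.4 -2.5  3.   6.1  7.4]
pin 106 [0.5434 0.0048 0.0846] [17.3 17.1 17.3 17.3 17.4 17.2 17.1 17.2]
pin tip ang by ray [15.69407404] [-0.00127949]
```

Collar centre is about 19.2°, so pin contact should come near 3° (s≈136) and home around 8–10° (s≈147–150). I slide on to s≈125.

```bash
python3 -m pendant '[{"tx":0.01,"ty":-0.4,"tz":0,"wx":0,"wy":0,"wz":-0.19,"jaw":0.5},{"tx":0,"ty":-0.4,"tz":0,"wx":0,"wy":0,"wz":-0.19,"jaw":0.5},{"tx":0,"ty":-0.4,"tz":0,"wx":0,"wy":0,"wz":-0.19,"jaw":0.5},{"tx":-0.01,"ty":-0.4,"tz":0,"wx":0,"wy":0,"wz":-0.19,"jaw":0.5},{"tx":-0.01,"ty":-0.4,"tz":0,"wx":0,"wy":0,"wz":-0.19,"jaw":0.5},{"tx":-0.01,"ty":-0.4,"tz":0,"wx":0,"wy":0,"wz":-0.19,"jaw":0.5},{"tx":0,"ty":-0.4,"tz":0,"wx":0,"wy":0,"wz":-0.19,"jaw":0.5},{"tx":0,"ty":0,"tz":0,"wx":0,"wy":0,"wz":0,"jaw":0.5}]'
python3 rel.py 93;python3 -m pendant '[{"tx":-0.01,"ty":-0.4,"tz":0,"wx":0,"wy":0,"wz":-0.19,"jaw":0.5},{"tx":0,"ty":-0.4,"tz":0,"wx":0,"wy":0,"wz":-0.19,"jaw":0.5},{"tx":-0.01,"ty":-0.4,"tz":0,"wx":0,"wy":0,"wz":-0.19,"jaw":0.5},{"tx":-0.01,"ty":-0.4,"tz":0,"wx":0,"wy":0,"wz":-0.19,"jaw":0.5},{"tx":-0.01,"ty":-0.4,"tz":0,"wx":0,"wy":0,"wz":-0.19,"jaw":0.5},{"tx":-0.01,"ty":-0.4,"tz":0,"wx":0,"wy":0,"wz":-0.19,"jaw":0.5},{"tx":0,"ty":-0.4,"tz":0,"wx":0,"wy":0,"wz":-0.19,"jaw":0.5},{"tx":-0.01,"ty":-0.4,"tz":0,"wx":0,"wy":0,"wz":-0.19,"jaw":0.5},{"tx":0,"ty":0,"tz":0,"wx":0,"wy":0,"wz":0,"jaw":0.5}]'
python3 rel.py 125; python3 look.py w9
```

```text
time: 12.82
tcp_pos: [0.5333, -0.0639, 0.0927]
ee_rot: [-3.064, 0.694, -0.0]
wrist_force: [0.6, 0.1, -2.6]
gripper_width: 0.154
lat err -0.14 t 12.82 s 93.3 dr(outward) -0.61 mm boreZ 70.10 yawerr -0.06 ang -17.4
tilt 0.01 0.02 F along 0.31 outward 0.47 up -2.57 tq [-0.03  0.02 -0.03] q [ 0.05  0.62  0.04  1.9  -0.04  0.62 -0.33]
to s 93 tool cm [0.01 0.03 0.01] wz 0.008
time: 13.95
tcp_pos: [0.543, -0.0334, 0.0927]
ee_rot: [-3.128, 0.283, 0.0]
wrist_force: [-0.0, 0.5, -2.7]
gripper_width: 0.157
lat err -0.25 t 13.95 s 125.3 dr(outward) -0.71 mm boreZ 70.10 yawerr -0.15 ang -2.1
tilt 0.0 0.03 F along 0.44 outward -0.12 up -2.70 tq [ 0.01  0.01 -0.01] q [ 0.04  0.63 -0.03  1.88  0.03  0.63 -0.19]
to s 125 tool cm [0.02 0.03 0.01] wz 0.0
13.95 tcp [ 0.543  -0.0334  0.0927] jawyaw -10.33 q [ 0.04  0.63 -0.03  1.88  0.03  0.63 -0.19] F [-0.04  0.46 -2.7 ]
```

View pics/w9.png

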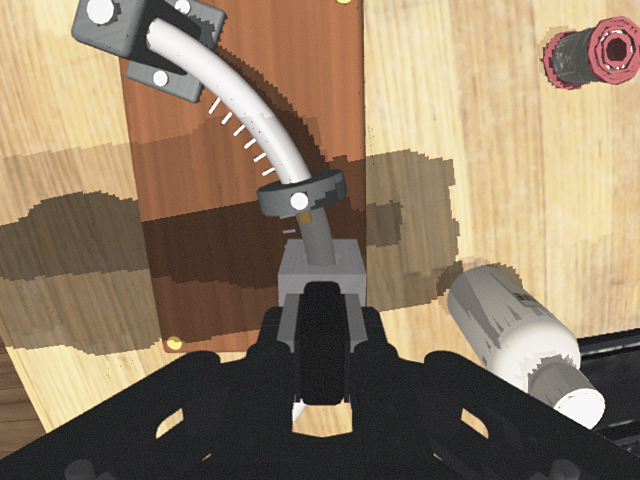

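Collar ahead at (300,195), pin at (303,215), about 20 mm of gap. I slow down.

```bash
python3 -m pendant '[{"tx":0.01,"ty":-0.2,"tz":0,"wx":0,"wy":0,"wz":-0.095,"jaw":0.5},{"tx":0,"ty":-0.2,"tz":0,"wx":0,"wy":0,"wz":-0.095,"jaw":0.5},{"tx":0,"ty":-0.2,"tz":0,"wx":0,"wy":0,"wz":-0.095,"jaw":0.5},{"tx":0,"ty":-0.2,"tz":0,"wx":0,"wy":0,"wz":-0.095,"jaw":0.5},{"tx":0,"ty":-0.2,"tz":0,"wx":0,"wy":0,"wz":-0.095,"jaw":0.5},{"tx":0,"ty":0,"tz":0,"wx":0,"wy":0,"wz":0,"jaw":0.5}]'; python3 rel.py 135
python3 -m pendant '[{"tx":0,"ty":-0.1,"tz":0,"wx":0,"wy":0,"wz":-0.048,"jaw":0.5},{"tx":0,"ty":-0.1,"tz":0,"wx":0,"wy":0,"wz":-0.048,"jaw":0.5},{"tx":0,"ty":-0.1,"tz":0,"wx":0,"wy":0,"wz":-0.048,"jaw":0.5},{"tx":0,"ty":-0.1,"tz":0,"wx":0,"wy":0,"wz":-0.048,"jaw":0.5},{"tx":0,"ty":0,"tz":0,"wx":0,"wy":0,"wz":0,"jaw":0.5},{"tx":0,"ty":0,"tz":0,"wx":0,"wy":0,"wz":0,"jaw":0.5}]'; python3 rel.py 139; python3 look.py w10
```

```text
time: 14.75
tcp_pos: [0.5445, -0.0238, 0.0927]
ee_rot: [-3.138, 0.154, 0.0]
wrist_force: [0.4, -0.4, -1.9]
gripper_width: 0.151
lat err -0.04 t 14.75 s 135.0 dr(outward) -0.50 mm boreZ 70.11 yawerr -0.06 ang 2.5
tilt -0.0 0.01 F along -0.36 outward 0.46 up -1.94 tq [ 0.    0.02 -0.03] q [ 0.04  0.63 -0.05  1.88  0.05  0.63 -0.14]
to s 135 tool cm [0.   0.   0.01] wz -0.006
time: 15.5
tcp_pos: [0.5448, -0.0202, 0.0927]
ee_rot: [3.14, -0.102, -0.0]
wrist_force: [0.2, -0.0, -2.3]
gripper_width: 0.151
lat err -0.05 t 15.5 s 138.7 dr(outward) -0.52 mm boreZ 70.10 yawerr 0.08 ang 4.2
tilt -0.01 -0.0 F along 0.00 outward 0.25 up -2.26 tq [ 0.    0.04 -0.  ] q [ 0.04  0.63 -0.06  1.88  0.06  0.63 -0.13]
to s 139 tool cm [ 0.   -0.03  0.01] wz -0.008
15.5 tcp [ 0.5448 -0.0202  0.0927] jawyaw -3.73 q [ 0.04  0.63 -0.06  1.88  0.06  0.63 -0.13] F [ 0.25 -0.02 -2.26]
```

View pics/w10.png

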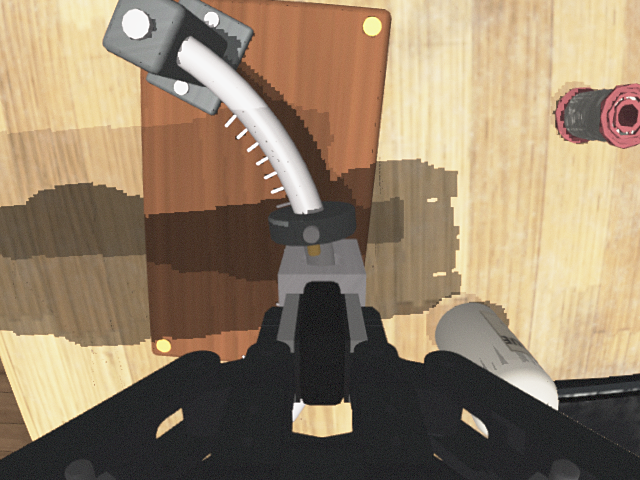

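Collar at (312,225), pin (314,250) almost at the block's face. Small steps from here.

```bash
python3 -m pendant '[{"tx":0,"ty":-0.1,"tz":0,"wx":0,"wy":0,"wz":-0.048,"jaw":0.5},{"tx":0,"ty":-0.1,"tz":0,"wx":0,"wy":0,"wz":-0.048,"jaw":0.5},{"tx":0,"ty":-0.1,"tz":0,"wx":0,"wy":0,"wz":-0.048,"jaw":0.5},{"tx":0,"ty":0,"tz":0,"wx":0,"wy":0,"wz":0,"jaw":0.5}]'; python3 rel.py 142
python3 -m pendant '[{"tx":0,"ty":-0.05,"tz":0,"wx":0,"wy":0,"wz":-0.024,"jaw":0.5},{"tx":0,"ty":-0.05,"tz":0,"wx":0,"wy":0,"wz":-0.024,"jaw":0.5},{"tx":0,"ty":0,"tz":0,"wx":0,"wy":0,"wz":0,"jaw":0.5}]'; python3 rel.py 143
python3 -m pendant '[{"tx":0,"ty":-0.05,"tz":0,"wx":0,"wy":0,"wz":-0.024,"jaw":0.5},{"tx":0,"ty":-0.05,"tz":0,"wx":0,"wy":0,"wz":-0.024,"jaw":0.5},{"tx":0,"ty":0,"tz":0,"wx":0,"wy":0,"wz":0,"jaw":0.5}]'; python3 rel.py 144; python3 look.py w11
```

```text
time: 16.05
tcp_pos: [0.545, -0.017, 0.0927]
ee_rot: [-3.141, 0.062, -0.0]
wrist_force: [0.3, 1.0, -2.3]
gripper_width: 0.158
lat err 0.01 t 16.05 s 141.9 dr(outward) -0.46 mm boreZ 70.12 yawerr -0.00 ang 5.8
tilt 0.0 0.01 F along 1.03 outward 0.29 up -2.32 tq [ 0.04  0.03 -0.03] q [ 0.03  0.63 -0.07  1.88  0.07  0.63 -0.11]
to s 142 tool cm [-0.   -0.01  0.01] wz -0.005
time: 16.42
tcp_pos: [0.545, -0.0161, 0.0927]
ee_rot: [-3.141, 0.049, 0.0]
wrist_force: [-0.5, -0.1, -3.1]
gripper_width: 0.161
lat err -0.03 t 16.43 s 142.7 dr(outward) -0.50 mm boreZ 70.10 yawerr 0.06 ang 6.2
tilt -0.0 0.0 F along -0.13 outward -0.45 up -3.12 tq [-0.03 -0.04  0.03] q [ 0.03  0.63 -0.07  1.88  0.07  0.63 -0.11]
to s 143 tool cm [ 0.   -0.03  0.01] wz -0.007
time: 16.8
tcp_pos: [0.5451, -0.0151, 0.0927]
ee_rot: [-3.141, 0.036, 0.0]
wrist_force: [-1.0, -0.5, -1.8]
gripper_width: 0.154
lat err -0.02 t 16.8 s 143.8 dr(outward) -0.48 mm boreZ 70.08 yawerr 0.04 ang 6.7
tilt -0.0 0.01 F along -0.53 outward -1.01 up -1.76 tq [ 0.02  0.01 -0.03] q [ 0.03  0.63 -0.07  1.88  0.07  0.63 -0.1 ]
to s 144 tool cm [ 0.   -0.02  0.01] wz -0.006
16.8 tcp [ 0.5451 -0.0151  0.0927] jawyaw -1.32 q [ 0.03  0.63 -0.07  1.88  0.07  0.63 -0.1 ] F [-1.02 -0.5  -1.76]
```

View pics/w11.png

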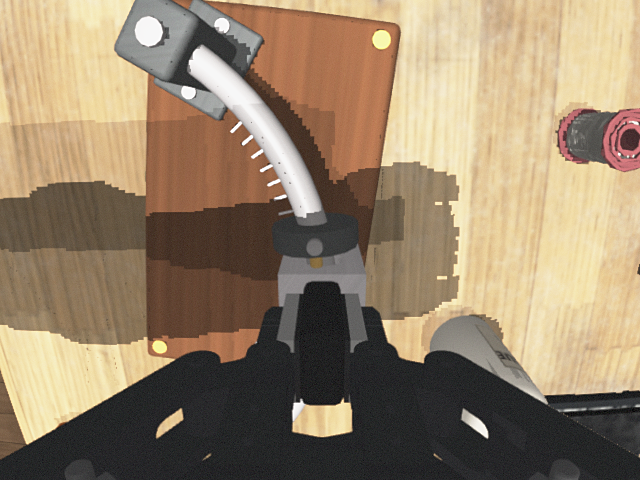

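Visible in the picture: the pin tip at (316,266) is still about 3 mm ahead of the block's front top edge (row ~276). I continue with averaged force readings.

```bash
python3 - <<'E'
t=open('rel.py').read()
t=t.replace('F=np.array([r.get_state()["wrist_force"]]);F=F[0]','F=[st["wrist_force"]]\nfor _ in range(5): r.get_image("side");F.append(r.get_state()["wrist_force"])\nF=np.mean(F,0)')
open('rel.py','w').write(t)
E
python3 -m pendant '[{"tx":0,"ty":-0.05,"tz":0,"wx":0,"wy":0,"wz":-0.024,"jaw":0.5},{"tx":0,"ty":-0.05,"tz":0,"wx":0,"wy":0,"wz":-0.024,"jaw":0.5},{"tx":0,"ty":-0.05,"tz":0,"wx":0,"wy":0,"wz":-0.024,"jaw":0.5},{"tx":0,"ty":-0.05,"tz":0,"wx":0,"wy":0,"wz":-0.024,"jaw":0.5}]'; python3 rel.py 146
python3 -m pendant '[{"tx":0,"ty":-0.05,"tz":0,"wx":0,"wy":0,"wz":-0.024,"jaw":0.5},{"tx":0,"ty":-0.05,"tz":0,"wx":0,"wy":0,"wz":-0.024,"jaw":0.5}]'; python3 rel.py 147
python3 -m pendant '[{"tx":0,"ty":-0.05,"tz":0,"wx":0,"wy":0,"wz":-0.024,"jaw":0.5},{"tx":0,"ty":-0.05,"tz":0,"wx":0,"wy":0,"wz":-0.024,"jaw":0.5}]'; python3 rel.py 148; python3 look.py w12
```

```text
time: 17.35
tcp_pos: [0.5451, -0.0132, 0.0927]
ee_rot: [3.142, -0.01, 0.0]
wrist_force: [0.6, -0.7, -3.6]
gripper_width: 0.155
lat err 0.02 t 17.35 s 145.7 dr(outward) -0.45 mm boreZ 70.11 yawerr 0.11 ang 7.6
tilt 0.0 -0.0 F along -0.04 outward 0.35 up -2.53 tq [-0.04 -0.02  0.04] q [ 0.03  0.63 -0.08  1.88  0.08  0.63 -0.1 ]
to s 146 tool cm [-0.   -0.03  0.01] wz -0.005
time: 17.85
tcp_pos: [0.5451, -0.0121, 0.0927]
ee_rot: [-3.142, -0.003, -0.0]
wrist_force: [0.2, -0.6, -2.6]
gripper_width: 0.159
lat err -0.01 t 17.85 s 146.7 dr(outward) -0.48 mm boreZ 70.13 yawerr 0.09 ang 8.1
tilt 0.0 0.0 F along -0.09 outward 0.06 up -2.28 tq [-0.07 -0.01  0.02] q [ 0.03  0.63 -0.08  1.88  0.08  0.63 -0.09]
to s 147 tool cm [ 0.   -0.03  0.01] wz -0.005
time: 18.35
tcp_pos: [0.5451, -0.0111, 0.0927]
ee_rot: [-3.142, -0.017, 0.0]
wrist_force: [-0.0, -0.8, -1.8]
gripper_width: 0.157
lat err 0.00 t 18.35 s 147.7 dr(outward) -0.47 mm boreZ 70.12 yawerr 0.08 ang 8.6
tilt -0.0 0.0 F along -0.08 outward -0.14 up -2.29 tq [-0.08  0.03  0.01] q [ 0.03  0.63 -0.08  1.88  0.08  0.63 -0.09]
to s 148 tool cm [-0.   -0.03  0.01] wz -0.004
18.6 tcp [ 0.5451 -0.0112  0.0927] jawyaw 0.59 q [ 0.03  0.63 -0.08  1.88  0.08  0.63 -0.09] F [ 0.27  0.21 -2.27]
```

```bash
python3 -c "
import cv2;a=cv2.imread('pics/w12.png')[190:310,240:400];cv2.imwrite('pics/w12c.png',cv2.resize(a,None,fx=5,fy=5,interpolation=cv2.INTER_CUBIC))"
```

```text
(no output)
```

View pics/w12c.png

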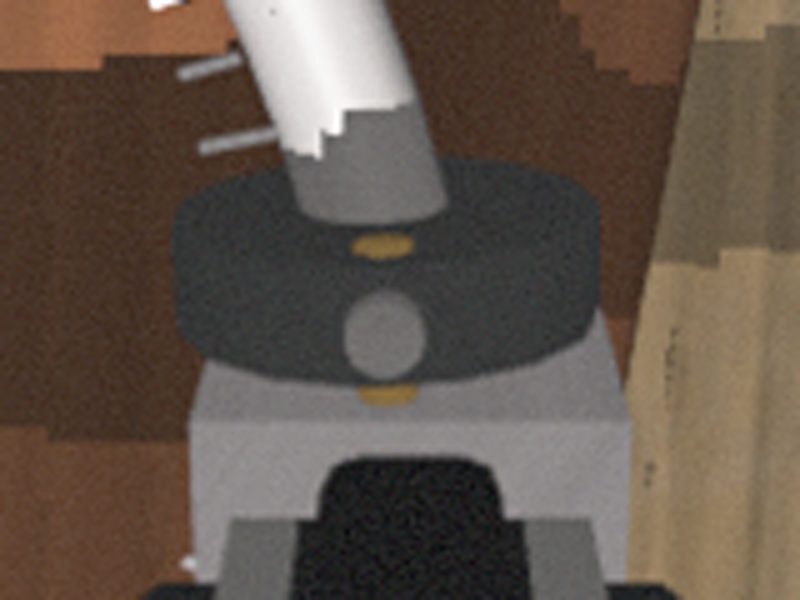

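Pin already partly in (its rear end shows at crop (383,245)); about 3 mm gap left between collar and block edge. I continue.

```bash
python3 -m pendant '[{"tx":0,"ty":-0.05,"tz":0,"wx":0,"wy":0,"wz":-0.024,"jaw":0.5},{"tx":0,"ty":-0.05,"tz":0,"wx":0,"wy":0,"wz":-0.024,"jaw":0.5}]'; python3 rel.py 149
python3 -m pendant '[{"tx":0,"ty":-0.05,"tz":0,"wx":0,"wy":0,"wz":-0.024,"jaw":0.5}]'; python3 rel.py 149.5
python3 -m pendant '[{"tx":0,"ty":-0.05,"tz":0,"wx":0,"wy":0,"wz":-0.024,"jaw":0.5}]'; python3 rel.py 150; python3 look.py w13;  python3 -c "
import cv2;a=cv2.imread('pics/w13.png')[190:310,240:400];cv2.imwrite('pics/w13c.png',cv2.resize(a,None,fx=5,fy=5,interpolation=cv2.INTER_CUBIC))"
```

```text
time: 18.9
tcp_pos: [0.5451, -0.0101, 0.0927]
ee_rot: [-3.141, -0.03, 0.0]
wrist_force: [1.2, -0.1, -2.1]
gripper_width: 0.155
lat err -0.01 t 18.9 s 148.7 dr(outward) -0.48 mm boreZ 70.11 yawerr 0.09 ang 9.1
tilt -0.0 0.0 F along -0.23 outward 0.62 up -2.49 tq [-0.1  -0.06 -0.04] q [ 0.03  0.63 -0.08  1.88  0.08  0.63 -0.08]
to s 149 tool cm [ 0.   -0.03  0.01] wz -0.004
time: 19.27
tcp_pos: [0.5451, -0.0097, 0.0927]
ee_rot: [3.141, 0.036, -0.0]
wrist_force: [1.3, -0.8, -2.1]
gripper_width: 0.155
lat err -0.01 t 19.27 s 149.1 dr(outward) -0.48 mm boreZ 70.10 yawerr 0.14 ang 9.2
tilt -0.0 -0.0 F along -0.38 outward 0.50 up -2.51 tq [-0.12 -0.07 -0.02] q [ 0.03  0.63 -0.08  1.88  0.08  0.63 -0.08]
to s 149.5 tool cm [ 0.   -0.04  0.01] wz -0.005
time: 19.65
tcp_pos: [0.5451, -0.0092, 0.0927]
ee_rot: [3.141, 0.043, -0.0]
wrist_force: [-0.2, -0.4, -2.5]
gripper_width: 0.154
lat err 0.00 t 19.65 s 149.6 dr(outward) -0.46 mm boreZ 70.09 yawerr 0.12 ang 9.5
tilt -0.0 -0.0 F along -0.43 outward 0.24 up -2.27 tq [-0.11 -0.01  0.01] q [ 0.03  0.63 -0.08  1.88  0.08  0.63 -0.08]
to s 150 tool cm [-0.   -0.04  0.01] wz -0.005
19.9 tcp [ 0.5451 -0.0091  0.0927] jawyaw 1.55 q [ 0.03  0.63 -0.08  1.88  0.08  0.63 -0.08] F [ 0.49 -0.01 -1.98]
```

View pics/w13c.png

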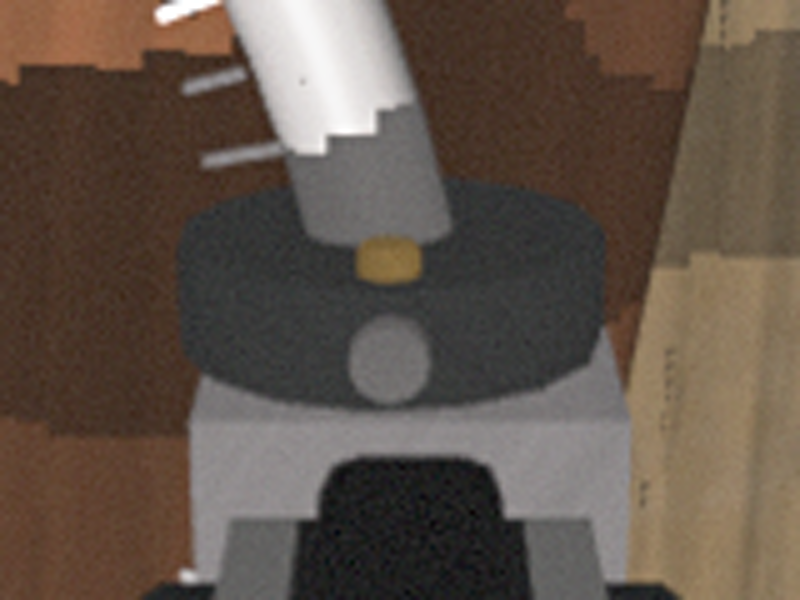

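Pin clearly going in (rear end at crop (388,260)), spring about 0.4 N, roughly 1–2 mm left. I switch to 0.25 mm steps.

```bash
python3 -m pendant '[{"tx":0,"ty":-0.05,"tz":0,"wx":0,"wy":0,"wz":-0.024,"jaw":0.5}]'; python3 rel.py 150.5
python3 -m pendant '[{"tx":0,"ty":-0.025,"tz":0,"wx":0,"wy":0,"wz":-0.012,"jaw":0.5}]'; python3 rel.py 
python3 -m pendant '[{"tx":0,"ty":-0.025,"tz":0,"wx":0,"wy":0,"wz":-0.012,"jaw":0.5}]'; python3 rel.py 151; python3 look.py w14;  python3 -c "
import cv2;a=cv2.imread('pics/w14.png')[190:310,240:400];cv2.imwrite('pics/w14c.png',cv2.resize(a,None,fx=5,fy=5,interpolation=cv2.INTER_CUBIC))"
```

```text
time: 20.08
tcp_pos: [0.5451, -0.0087, 0.0927]
ee_rot: [3.141, 0.049, -0.0]
wrist_force: [-0.1, -0.8, -2.4]
gripper_width: 0.158
lat err -0.01 t 20.07 s 150.1 dr(outward) -0.47 mm boreZ 70.10 yawerr 0.13 ang 9.7
tilt -0.0 -0.0 F along -0.80 outward 0.10 up -2.87 tq [-0.3  -0.1   0.03] q [ 0.03  0.63 -0.09  1.88  0.09  0.63 -0.08]
to s 150.5 tool cm [ 0.   -0.04  0.01] wz -0.005
time: 20.45
tcp_pos: [0.5451, -0.0087, 0.0927]
ee_rot: [3.141, 0.052, 0.0]
wrist_force: [0.4, -0.6, -2.4]
gripper_width: 0.159
lat err 0.03 t 20.45 s 150.2 dr(outward) -0.44 mm boreZ 70.14 yawerr 0.23 ang 9.7
tilt 0.01 -0.02 F along -1.16 outward 0.43 up -2.10 tq [-0.32 -0.04 -0.04] q [ 0.03  0.63 -0.09  1.88  0.09  0.63 -0.07]
time: 20.82
tcp_pos: [0.5451, -0.0086, 0.0927]
ee_rot: [3.141, 0.055, 0.0]
wrist_force: [-0.3, -1.5, -1.7]
gripper_width: 0.154
lat err 0.06 t 20.82 s 150.2 dr(outward) -0.41 mm boreZ 70.11 yawerr 0.32 ang 9.8
tilt 0.01 -0.03 F along -2.58 outward 0.21 up -2.11 tq [-0.49 -0.1  -0.01] q [ 0.03  0.63 -0.09  1.88  0.09  0.63 -0.07]
to s 151 tool cm [-0.01 -0.08  0.01] wz -0.006
21.07 tcp [ 0.5452 -0.0086  0.0927] jawyaw 2.02 q [ 0.03  0.63 -0.09  1.88  0.09  0.63 -0.07] F [ 0.55 -2.48 -1.96]
```

View pics/w14c.png

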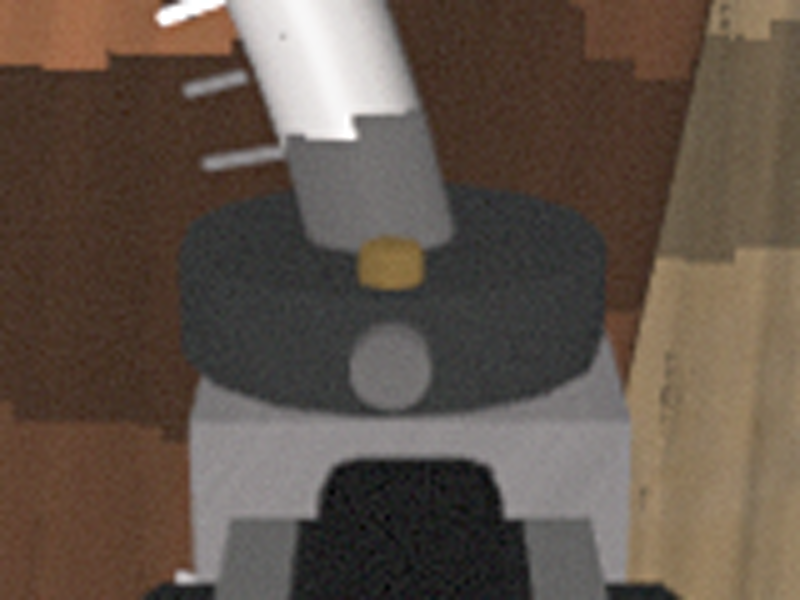

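Stop reached: position holds at s≈150.2 (9.7°) while force rises. I ease up to about 5 N.

```bash
python3 -m pendant '[{"tx":0,"ty":-0.02,"tz":0,"wx":0,"wy":0,"wz":0,"jaw":0.5}]'; python3 rel.py
python3 -m pendant '[{"tx":0,"ty":-0.015,"tz":0,"wx":0,"wy":0,"wz":0,"jaw":0.5}]'; python3 rel.py
```

```text
time: 21.25
tcp_pos: [0.5451, -0.0086, 0.0927]
ee_rot: [3.14, 0.055, 0.0]
wrist_force: [0.6, -3.8, -2.5]
gripper_width: 0.153
lat err 0.05 t 21.25 s 150.2 dr(outward) -0.42 mm boreZ 70.13 yawerr 0.29 ang 9.8
tilt 0.01 -0.04 F along -3.84 outward 0.70 up -2.12 tq [-0.76 -0.14  0.02] q [ 0.03  0.63 -0.09  1.88  0.09  0.63 -0.07]
time: 21.62
tcp_pos: [0.5451, -0.0085, 0.0927]
ee_rot: [3.14, 0.055, 0.0]
wrist_force: [1.0, -5.6, -1.5]
gripper_width: 0.157
lat err 0.05 t 21.62 s 150.3 dr(outward) -0.42 mm boreZ 70.14 yawerr 0.26 ang 9.8
tilt 0.01 -0.05 F along -5.30 outward 0.85 up -2.23 tq [-1.14 -0.21 -0.02] q [ 0.03  0.63 -0.09  1.88  0.09  0.63 -0.07]
```

Push is 5.3 N. The carriage is still held about 2 mm above its hanging rest on the bar, so I back off a hair, lower it until the bar takes its weight, and push home again before release.

```bash
python3 -m pendant '[{"tx":0,"ty":0.06,"tz":0,"wx":0,"wy":0,"wz":0,"jaw":0.5},{"tx":0,"ty":0,"tz":0.05,"wx":0,"wy":0,"wz":0,"jaw":0.5},{"tx":0,"ty":0,"tz":0.05,"wx":0,"wy":0,"wz":0,"jaw":0.5}]'; python3 rel.py
python3 -m pendant '[{"tx":0,"ty":0,"tz":0.05,"wx":0,"wy":0,"wz":0,"jaw":0.5}]'; python3 rel.py
```

```text
time: 22.25
tcp_pos: [0.5451, -0.0085, 0.0919]
ee_rot: [3.141, 0.056, 0.0]
wrist_force: [-0.0, -4.4, 0.2]
gripper_width: 0.152
lat err 0.00 t 22.25 s 150.3 dr(outward) -0.47 mm boreZ 69.27 yawerr 0.29 ang 9.8
tilt 0.0 -0.01 F along -4.97 outward -0.47 up 0.32 tq [-1.14 -0.07  0.02] q [ 0.03  0.64 -0.09  1.88  0.09  0.63 -0.07]
time: 22.62
tcp_pos: [0.5451, -0.0086, 0.0913]
ee_rot: [3.141, 0.055, 0.0]
wrist_force: [0.3, -4.4, 0.4]
gripper_width: 0.152
lat err -0.01 t 22.62 s 150.3 dr(outward) -0.48 mm boreZ 68.69 yawerr 0.29 ang 9.8
tilt 0.0 -0.01 F along -5.03 outward -0.02 up -0.21 tq [-1.14 -0.03  0.09] q [ 0.03  0.64 -0.09  1.88  0.09  0.63 -0.07]
```

The push persists despite the 0.6 mm back-off, which suggests tipping or stiction in the play. I ease back a little more and look.

```bash
python3 -m pendant '[{"tx":0,"ty":0.04,"tz":0,"wx":0,"wy":0,"wz":0,"jaw":0.5}]'; python3 rel.py
 python3 look.py w15;  python3 -c "
import cv2;a=cv2.imread('pics/w15.png')[190:310,240:400];cv2.imwrite('pics/w15c.png',cv2.resize(a,None,fx=5,fy=5,interpolation=cv2.INTER_CUBIC))"
```

```text
time: 23.0
tcp_pos: [0.5451, -0.0086, 0.0912]
ee_rot: [-3.141, -0.056, 0.0]
wrist_force: [1.0, -4.0, -0.5]
gripper_width: 0.154
lat err -0.02 t 23.0 s 150.2 dr(outward) -0.49 mm boreZ 68.61 yawerr 0.32 ang 9.8
tilt -0.0 0.02 F along -4.46 outward 0.24 up -0.42 tq [-0.94 -0.03 -0.04] q [ 0.03  0.64 -0.09  1.88  0.09  0.63 -0.07]
23.25 tcp [ 0.545  -0.0086  0.0912] jawyaw 2.04 q [ 0.03  0.64 -0.09  1.88  0.09  0.63 -0.07] F [ 0.17 -5.04 -0.86]
```

View pics/w15c.png

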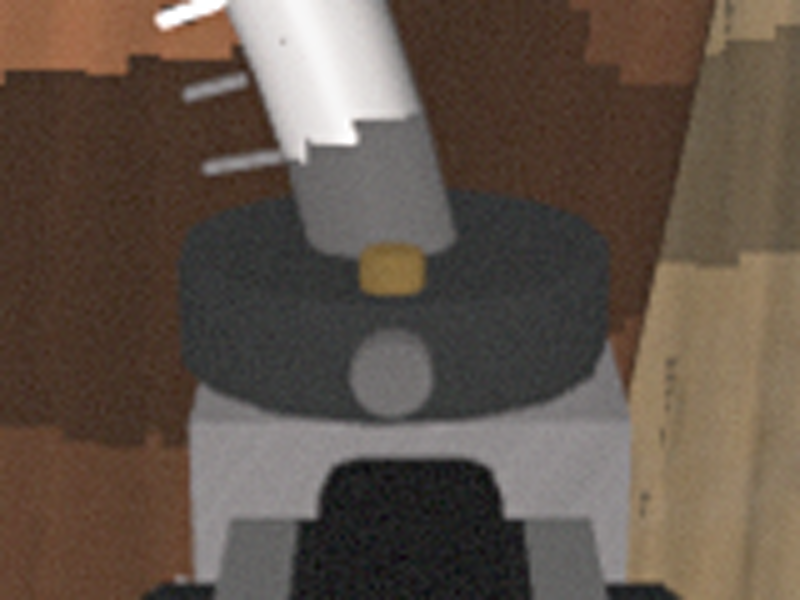

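Push is still 4.5–5 N with the weight now on the bar (vertical force about 0), carriage seated and pin pressed in (rear end at crop (392,270)). That is the state wanted, so I open the jaws slightly.

```bash
python3 -m pendant '[{"tx":0,"ty":0,"tz":0,"wx":0,"wy":0,"wz":0,"jaw":2.2},{"tx":0,"ty":0,"tz":0,"wx":0,"wy":0,"wz":0,"jaw":3},{"tx":0,"ty":0,"tz":0,"wx":0,"wy":0,"wz":0,"jaw":3.5},{"tx":0,"ty":0,"tz":0,"wx":0,"wy":0,"wz":0,"jaw":3.5},{"tx":0,"ty":0,"tz":0,"wx":0,"wy":0,"wz":0,"jaw":3.5}]'; python3 rel.py
 python3 look.py w16;  python3 -c "
import cv2;a=cv2.imread('pics/w16.png')[190:430,200:440];cv2.imwrite('pics/w16c.png',cv2.resize(a,(600,600),interpolation=cv2.INTER_CUBIC))"
```

```text
time: 23.92
tcp_pos: [0.5451, -0.0086, 0.0912]
ee_rot: [-3.141, -0.056, 0.0]
wrist_force: [0.0, -0.3, -0.5]
gripper_width: 0.411
lat err -0.00 t 23.93 s 150.2 dr(outward) -0.47 mm boreZ 68.61 yawerr 0.34 ang 9.7
tilt -0.0 0.01 F along 0.19 outward 0.10 up 0.05 tq [ 0.03 -0.03 -0.02] q [ 0.03  0.64 -0.09  1.88  0.09  0.63 -0.07]
24.18 tcp [ 0.5451 -0.0088  0.0912] jawyaw 2.03 q [ 0.03  0.64 -0.09  1.88  0.09  0.63 -0.07] F [-0.06  0.69 -0.01]
```

View pics/w16c.png

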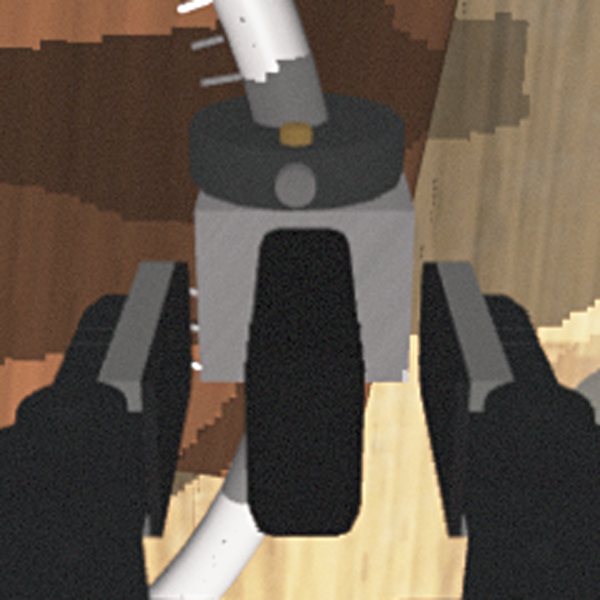

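```bash
 python3 -c "
import cv2,numpy as np
for n in ('w13','w14','w15','w16'):
    a=cv2.imread('pics/%s.png'%n);h=cv2.cvtColor(a,cv2.COLOR_BGR2HSV);m=(h[...,1]>90)&(abs(h[...,0].astype(int)-22)<8)&(h[...,2]>60);m[:225]=0;m[262:]=0;m[:,305:]&=True;m[:,:308]=0;m[:,332:]=0
    ys,xs=np.where(m);print(n,len(ys),ys.min(),ys.max(),xs.min(),xs.max())
a=cv2.imread('pics/w16.png')[190:310,240:400];cv2.imwrite('pics/w16d.png',cv2.resize(a,None,fx=5,fy=5,interpolation=cv2.INTER_CUBIC))"
```

```text
w13 106 237 246 311 323
w14 121 237 247 312 324
w15 121 239 248 312 324
w16 110 239 248 312 324
```

View pics/w16d.png

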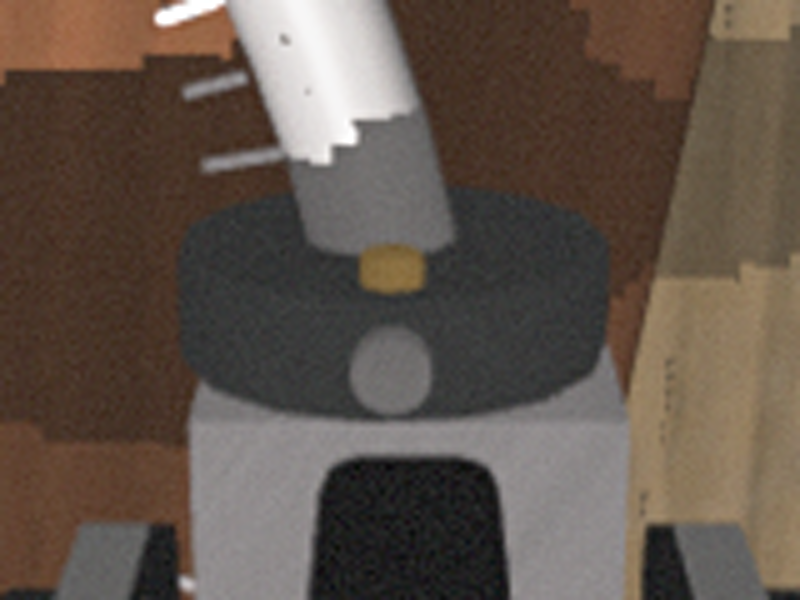

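```bash
 python3 - <<'E'
from h import *
for n in ('w10','w11','w12','w13','w14','w15','w16'):
    D=dict(np.load(n+'.npz'));T=D["T"];im=cv2.resize(D["img"],None,fx=4,fy=4,interpolation=cv2.INTER_LINEAR).astype(int)
    # brass-ness: R-B averaged over pin columns
    b=(D["img"][...,2].astype(int)-D["img"][...,0])[:, 314:322].mean(1)
    on=np.where(b[225:300]>30)[0]+225
    th=30
    out=[]
    for i in range(222,300):
        if (b[i]-th)*(b[i+1]-th)<0: out.append(round(i+(th-b[i])/(b[i+1]-b[i]),2))
    print(n,"crossings",out)
    if len(out)>=2:
        e=cast(D,T,[[318,out[0]]],.0855)[0];c=cast(D,T,[[318,out[1]]],.088)[0];print("   rear protrusion mm",np.linalg.norm((e-c)[:2])*1e3)
    if len(out)>=4:
        e=cast(D,T,[[318,out[2]]],.088)[0];c=cast(D,T,[[318,out[3]]],.0855)[0];print("   front",(np.linalg.norm((e-c)[:2])*1e3), e.round(4),c.round(4))
E
```

```text
w10 crossings [np.float64(244.38), np.float64(254.91)]
   rear protrusion mm 3.401060427292598
w11 crossings [np.float64(256.9), np.float64(267.61)]
   rear protrusion mm 3.470413335862625
w12 crossings [np.float64(236.55), np.float64(240.96), np.float64(266.58), np.float64(270.74)]
   rear protrusion mm 0.9989096934103203
   front 2.652492674478065 [0.5433 0.008  0.088 ] [0.5433 0.0053 0.0855]
w13 crossings [np.float64(236.82), np.float64(246.16)]
   rear protrusion mm 2.9355056901355296
w14 crossings [np.float64(236.98), np.float64(247.4)]
   rear protrusion mm 3.3611757350962836
w15 crossings [np.float64(238.17), np.float64(248.59)]
   rear protrusion mm 3.3195176864868854
w16 crossings [np.float64(238.41), np.float64(248.04)]
   rear protrusion mm 3.009985275495556
```

```bash
 python3 - <<'E'
from h import *
for n,a,b in (('w10',244.38,254.91),('w11',256.9,267.61),('w12',266.58,270.74)):
    D=dict(np.load(n+'.npz'));T=D["T"]
    for z in (.0855,.083,.0805):
        e=cast(D,T,[[316,a]],.088)[0];c=cast(D,T,[[316,b]],z)[0];print(n,z,np.linalg.norm((e-c)[:2])*1e3)
E
```

```text
w10 0.0855 5.0212968890829
w10 0.083 5.867090987667237
w10 0.0805 6.712993491001906
w11 0.0855 5.260841370485048
w11 0.083 6.193013900768449
w11 0.0805 7.125285118113528
w12 0.0855 2.652745501350757
w12 0.083 3.6069802400840767
w12 0.0805 4.561295006223033
```

The measure checks out on the free pin (5.0–5.3 mm vs 5 mm given). It puts the pin now about 4.4 mm in, within the 3.5–5 mm home band. I withdraw straight up.

```bash
python3 -m pendant '[{"tx":0,"ty":0,"tz":-0.5,"wx":0,"wy":0,"wz":0,"jaw":3.5},{"tx":0,"ty":0,"tz":-1,"wx":0,"wy":0,"wz":0,"jaw":3.5},{"tx":0,"ty":0,"tz":-1.5,"wx":0,"wy":0,"wz":0,"jaw":3.5},{"tx":0,"ty":0,"tz":-2,"wx":0,"wy":0,"wz":0,"jaw":3.5},{"tx":0,"ty":0,"tz":-2,"wx":0,"wy":0,"wz":0,"jaw":3.5},{"tx":0,"ty":0,"tz":-2,"wx":0,"wy":0,"wz":0,"jaw":3.5},{"tx":0,"ty":0,"tz":-2,"wx":0,"wy":0,"wz":0,"jaw":3.5},{"tx":0,"ty":0,"tz":0,"wx":0,"wy":0,"wz":0,"jaw":3.5},{"tx":0,"ty":0,"tz":0,"wx":0,"wy":0,"wz":0,"jaw":3.5}]'
 python3 look.py w17; python3 - <<'E'
from h import *
from workcell import r
D=dict(np.load('w17.npz'));P=D["P"];T=D["T"]
from jig import *
p=[.4249,-.0122,-.1405]
m=(P[...,2]>.121)&(P[...,2]<.136)&(abs(P[...,0]-.545)<.04)&(abs(P[...,1]+.009)<.04);q=P[m];print("fin top",len(q),q.mean(0).round(4),cv2.minAreaRect((q[:,:2]*1e3).astype(np.float32)))
a=cv2.resize(D["img"][150:400,200:450],(400,400),interpolation=cv2.INTER_CUBIC)
d=r.get_image("side");cv2.imwrite("pics/side17.png",d["img"]);b=cv2.resize(d["img"][210:350,210:350],(400,400),interpolation=cv2.INTER_CUBIC)
cv2.imwrite("pics/cb17.png",np.hstack([a,b]))
E
```

```text
time: 25.35
tcp_pos: [0.5446, -0.0088, 0.2011]
ee_rot: [-3.141, -0.056, 0.001]
wrist_force: [-1.1, -0.3, -0.1]
gripper_width: 0.412
25.35 tcp [ 0.5446 -0.0088  0.2011] jawyaw 2.03 q [ 0.05  0.49 -0.1   1.77  0.06  0.89 -0.05] F [-1.14 -0.29 -0.11]
fin top 1155 [ 0.5447 -0.0063  0.1283] ((544.847900390625, -7.49672794342041), (14.133999824523926, 25.727750778198242), 1.9906014204025269)
```

View pics/cb17.png

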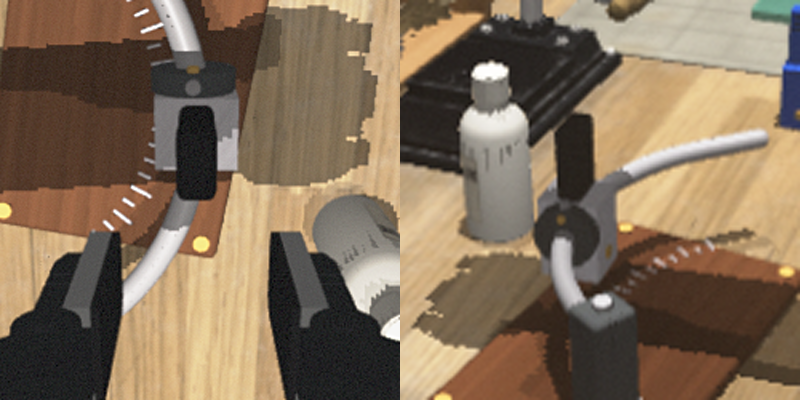

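View pics/w17.png

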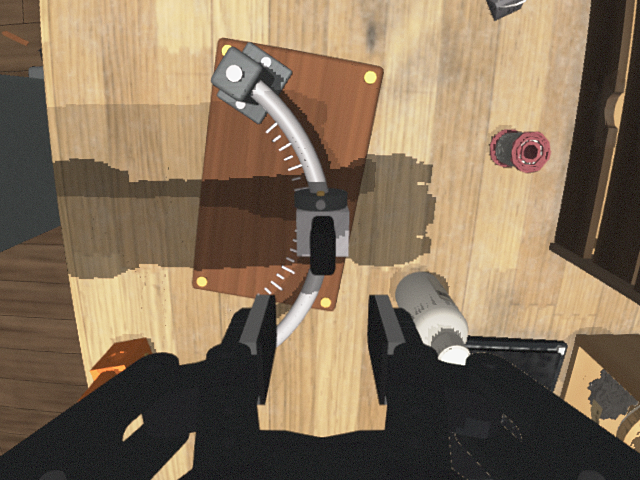

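```bash
 python3 - <<'E'
from h import *
D=dict(np.load('w17.npz'));T=D["T"]
b=(D["img"][...,2].astype(int)-D["img"][...,0])[:,317:323].mean(1)
out=[round(float(i+(30-b[i])/(b[i+1]-b[i])),2) for i in range(186,225) if (b[i]-30)*(b[i+1]-30)<0]
print(out,b[186:225].round(0))
if len(out)>1:
    e=cast(D,T,[[320,out[0]]],.0855)[0];c=cast(D,T,[[320,out[1]]],.088)[0];print("rear mm",np.linalg.norm((e-c)[:2])*1e3)
cv2.imwrite("pics/w17d.png",cv2.resize(D["img"][170:280,270:380],(770,770),interpolation=cv2.INTER_CUBIC)[:600])
E
```

```text
[190.55, 195.51] [ 3.  3.  2.  1. 10. 47. 62. 61. 62. 52. 10. -3. -1.  1.  1.  2.  2.  4.
  3.  3.  3.  3.  1.  2.  1.  2.  4.  4.  3.  3.  0.  3. -1. -2. -2.  2.
 -0. -0. -2.]
rear mm 2.728803158282798
```

View pics/w17d.png

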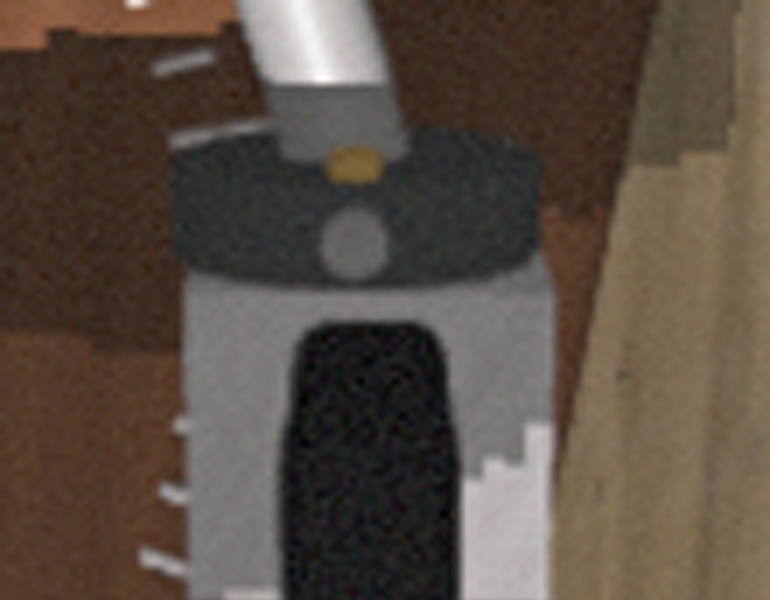

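Collar and block edge are flush, pin rear end at crop (355,165). I wait a second and remeasure, to rule out creep and check the neighbours.

```bash
python3 -m pendant '[{"tx":0,"ty":0,"tz":0,"wx":0,"wy":0,"wz":0,"jaw":3.5},{"tx":0,"ty":0,"tz":0,"wx":0,"wy":0,"wz":0,"jaw":3.5},{"tx":0,"ty":0,"tz":0,"wx":0,"wy":0,"wz":0,"jaw":3.5},{"tx":0,"ty":0,"tz":0,"wx":0,"wy":0,"wz":0,"jaw":3.5},{"tx":0,"ty":0,"tz":0,"wx":0,"wy":0,"wz":0,"jaw":3.5},{"tx":0,"ty":0,"tz":0,"wx":0,"wy":0,"wz":0,"jaw":3.5},{"tx":0,"ty":0,"tz":0,"wx":0,"wy":0,"wz":0,"jaw":3.5},{"tx":0,"ty":0,"tz":0,"wx":0,"wy":0,"wz":0,"jaw":3.5}]'
 python3 look.py w18; python3 - <<'E'
from h import *
from workcell import r
for n in('w17','w18'):
    D=dict(np.load(n+'.npz'));T=D["T"]
    b=(D["img"][...,2].astype(int)-D["img"][...,0])[:,317:323].mean(1)
    out=[round(float(i+(30-b[i])/(b[i+1]-b[i])),2) for i in range(186,225) if (b[i]-30)*(b[i+1]-30)<0]
    e=cast(D,T,[[320,out[0]]],.0855)[0];c=cast(D,T,[[320,out[1]]],.088)[0];print(n,out,"rear mm",np.linalg.norm((e-c)[:2])*1e3)
S0=dict(np.load("scene0.npz"));S1=r.get_image("scene")
cv2.imwrite("pics/scene18.png",S1["img"])
df=cv2.absdiff(S0["img"],S1["img"]).max(2)
for nm,x,y in(("orange",248,296),("glue",328,203),("blue",343,308),("wax",324,355),("reel",312,168)): print(nm,"changed px",int((df[y-14:y+14,x-12:x+12]>60).sum()))
E
```

```text
time: 26.45
tcp_pos: [0.5451, -0.0088, 0.2012]
ee_rot: [-3.141, -0.056, 0.0]
wrist_force: [0.0, -0.0, 0.9]
gripper_width: 0.408
26.45 tcp [ 0.5451 -0.0088  0.2012] jawyaw 2.03 q [ 0.05  0.49 -0.1   1.77  0.06  0.89 -0.05] F [ 0.02 -0.01  0.91]
w17 [190.55, 195.51] rear mm 2.728803158282798
w18 [190.48, 195.48] rear mm 2.7567031567318865
orange changed px 0
glue changed px 98
blue changed px 0
wax changed px 0
reel changed px 89
```

View pics/scene18.png

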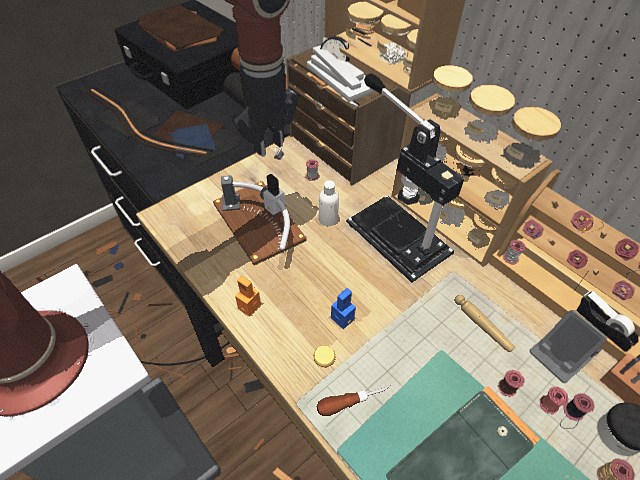

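Stable: no creep over a second. Orange, blue and wax are unchanged. Glue (329,203) and reel (312,168) are in the same places; the pixel changes there are consistent with the arm's shadow moving. The carriage stands fin up at (272,190). Handing in.

```bash
python3 -c "
from workcell import r
print(r.sign_off())"
```

```text
the job is handed in; nothing more can be done
None
```

The carriage is home against the stop collar, fin up and released, with its bore's middle at about +9.7°. I handed the job in at about 26.5 s.

- **Sliding it on:** I gripped the fin, threaded the bore over the bar's free end and slid it round the bend. Side forces stayed under about 2 N.
- **Push:** I pushed it home with 5.3 N (averaged; single readings up to 5.6 N). I then lowered it about 1.5 mm so the bar took its weight, let go and withdrew straight up.
- **Pin:** After release it is about 4.1–4.4 mm in, worked out from the wrist pictures and within the 3.5–5 mm home band. It sprang back about 0.3 mm when I let go. It did not move further over the following second.
- **Neighbours:** Orange, blue and wax look unchanged. Pixels changed around the glue and the reel, which I put down to the arm's shadow, since both are in the same places by eye.
- **What disagreed:** After the push I backed off 0.6 mm and then another 0.4 mm, but the force stayed at about 4.5–5 N. The carriage was probably tipped or sticking a little in its play. I let go in that state, and the force dropped to zero when the jaws opened.

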